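# Draw the offcut tray from under the disc sander with the hook tool

### The arm

A 6-joint arm with a two-finger parallel gripper is mounted at the origin on the work surface. World frame = base frame: x ahead of the robot, y to its left, z up, the work surface at z = 0. Lengths are in m, angles in rad, forces in N, time in s.
With the tool pointing down it reaches from about 0.35 to 0.975 m from the base axis. Payload 4.9 kg.
Tool frame: the origin (TCP) lies at the very end of the fingers, on their centre line; the grasp point (between the pads) lies 19 mm behind it; z points along the fingers, x is the direction in which the jaws open and shut, and the axes are right-handed (so a half turn about z gives the same grasp; the last joint's range is limited). The gripper opens to 85 mm and grips with 20 to 120 N. Pads are 22 mm wide; open, the fingers measure 114 mm over their backs; the gripper's body (76 mm by 85 mm) begins 54 mm behind the grasp point. The pads swing forward as they close: fully open they stand 13 mm farther back than shut.
Start: joints at [1.08, 0.053, 1.613, -0, 1.476, -0.119], TCP at [0.227, 0.582, 0.231] pointing down, gripper open.
Joint ranges: [-3.01, 3.01], [-1.01, 2.22], [0.06, 2.58], [-1.02, 4.17], [0.09, 2.62], [-3.14, 3.14]. Speed limits (rad/s): [2.57, 2.57, 3.14, 3.14, 3.14, 3.14].

### API

Orientations are given as a rotation vector (axis times angle).
In Python, from station import monitor, imaging, ticket gives the robot as it stands.
- The arm moves only by the tool step_arm, never from a script. Its argument "targets" is one flat list of numbers, 4 for each row, row after row: the shift along the tool's x, y, z in m, then the turn about the tool's z in rad. In form: [tx, ty, tz, roll, tx, ty, tz, roll, ...]. A call has 1 to 12 rows; each row is the pose to reach, as a shift and turn from the pose measured when the call began, along the tool's axes at that moment; what a row does not reach only later rows make up. A row lasts 1/12 s, in which the tool goes at most 41.7 mm and 7.16 degrees, less where a joint would pass 70% of its speed; a pose out of reach is approached as far as the arm can. A call with a gripper value outside its range is refused whole. "grip" is the finger opening in m, from 0 to 0.0854, set as the call begins (left out, the last holds). The fingers move at their own pace and stop on an object; "force" is the grip in N (left out, the last holds). Time passes only in rows, so rows that repeat a pose let the fingers close. It gives the time, the measured TCP pose, the force and the opening at its end, in the units of the state.
- monitor.get_obs(): the state, without advancing time (a new reading comes with each control period).
- imaging.get_image(name): name is "scene" or "side" or "wrist"; returns a dict with "color" (480x640x3 uint8, red, green, blue), "depth" (480x640 float32, m along the optical axis (not along the pixel's ray), 0 where there is no reading), "fov_y" (degrees; the focal length in pixels is half the picture's height over the tangent of half this angle, whatever the lens; pixels are square), "cx", "cy" (the principal point, pixels), "k1" (the pictures are not rectified: a ray, as slopes to the right and down, at radius r is drawn at 1 + k1 r^2 times it, then the intrinsics apply), "R" (3x3) and "t" (3): a world point X has camera coordinates R X + t. Camera axes: x right, y down, z forward; pixel columns grow to the right and rows downward; lengths in m; the calibration is good to about 2 mm. A picture is of the moment at which its call begins.
- ticket.finish_job(): hands the job in, once; it reports no verdict.
Trained networks look in a picture, given as the dict that the camera call returned (one of the last four; its "shot" number tells which), for a name from the list of things; names that differ only in an ending like _2 or _b are one class to them, and where a whole thing is asked for, a point or a joint stands for the part that bears it (a point fixed in the world has none). Each returns a list of dicts, best first, with "score" (0 to 1); they miss things now and then, are a little off and sometimes report something else, mostly with a low value. They report only what shows in the picture. A call takes as long as a camera call.
- imaging.search_frame(name, picture): "uv" ([column, row] in pixels, amid what is visible of it).
- imaging.mark_of(name, picture): "uv" ([column, row] in pixels: a listed point, or the origin of a listed thing).
The state is a dict: "t": time; "q": joint angles; "dq": joint speeds; "effort": joint torques, N m; "tool_pos": TCP position; "tool_rot": TCP orientation; "contact_force": force on the tool from outside, world axes, zero at the start; "wrist_torque": the same for the moment, N m; "opening": finger opening in m.
Only numpy, scipy, OpenCV 4.12 (cv2) and the standard library are available. Lean on these libraries where they do the work, as an engineer would, in place of code of your own. Each camera call takes 0.05 s, during which the arm holds its last target.

### The job

Take the hook tool from its cradle, lower its prong into the eye on the offcut tray under the disc sander, and gently drag the tray out along its runners until it comes up against the two rubber-tipped screws of the stop, wherever they are set; keep a light, steady pull of about 10 N on it there for a second. Then unhook and lay the tool back in its cradle the way it was, leaving the tray there against the screws. Keep the hand off the tray, never push or pull it with more than 15 N or lift it, and leave the other things on the bench where they are.

Things in the scene. Friction and masses are not known exactly. Their poses are not given: they have to be found in the camera images.
- hook: Hook tool, 0.12 kg. Origin at the centre of its dark wooden handle, a flat-sided bar 110 long (x), 20 wide (y), 22 high (z) mm. x points along the 8 mm steel rod, which leaves the +x end and at x = 175 mm bends square down (-z) into a prong 6 mm thick, its tip 32 mm below the handle's centre line. Grip the handle's middle from above, closing across y.
- hook_tip (a point): Lower end of the hook tool's prong, at (175, 0, -32) mm in the tool's frame; axes as hook.
- tray: Open aluminium tray with wood offcuts fixed in it, 130 (x) x 170 (y) x 50 mm high, 0.28 to 0.56 kg; loose on the bench, partly under the sander, between two low runners (3 mm play each side; rubbing resistance 1 to 6 N). Origin under its centre, z up; its +y face is the front, which bears the eye and comes out first.
- tray_eye (a point): Centre of the tray's eye: a steel ring lying flat (its hole is vertical), hole 15 mm wide, bar 6 mm thick, centre 40 mm above the bench and 16 mm out from the middle of the tray's front face. Axes as tray. The space under the ring is open down to the bench.
- tray_front (a point): Point on the tray's front face (+y), midway across, 20 mm above the bench; axes as tray.
- stop: Rigid steel stop, fixed; its place along the runners varies. Two uprights 22 (x) x 16 (y) x 48 mm high at x = -52 and 52 mm; eye, rod and handle pass between. Origin on the bench midway; axes as the sander's. From each upright's face (y = -8 mm) a rubber-tipped screw stands out 2 to 26 mm towards the tray (-y), both alike, set anew each time and not measured: feel for the hard contact.
- machine: Bench disc sander on a stand, fixed. Origin on the bench below the middle of the mouth; +y points out of the mouth, the way the tray slides; z up. Stand 224 mm wide (x), y = -260 to 0, deck top 107 mm high, sander up to 275 mm. Runners 12 mm high, centred at x = -75 and 75 mm, reach to y = 170 mm. The eye starts 25 to 55 mm outside the mouth.
- cradle: Plywood cradle for the tool, fixed. Origin on the bench; the tool lies with its x along the cradle's x, handle centre 62 mm above the origin (within 20 mm along x). Two forked posts 14 mm thick: x = -44 mm (under the handle's rear, slot 26 mm, floor 51 mm high) and x = 112 mm (under the rod, slot 14 mm, floor 58 mm); flared tops to 76 and 83 mm. Lift out and lay in straight.
- glue: White glue bottle, 52 mm wide, 150 mm high, loose; leave alone. Origin under its centre.
- can: Small dark can, 68 mm wide, 80 mm high, loose; leave alone. Origin under its centre.
- push_block: Wooden push block with a raised grip, 50 x 120 x 53 mm, loose; leave alone. Origin under its centre.
- mug: White cup, 76 mm wide, 85 mm high, loose; leave alone. Origin under its centre.
- blank: Wooden blank, 50 x 140 x 30 mm, loose; leave alone. Origin under its centre.
- sanding_block: Cork sanding block, 50 x 32 x 30 mm, lying on the sander's deck; leave alone. Origin under its centre.

How it is judged:
On the way, in this order (a step that is already met when the one before it is completed fails the run):
1. the hook tool's prong is down in the tray's eye (z of hook_tip in the frame of tray_eye below -0.007 m and horizontal distance between hook_tip and tray_eye below 0.009 m), for 0.1 s.
2. with the prong in the eye, the tray is held against the stop by a light pull for half a second (all of step 1 and y of each of screws_c1, screws_c3 in the frame of tray_front below 0.0085 m and x of tray_front in the frame of stop between -0.012 and 0.012 m and angle between tray's own z axis and vertical below 0.05 rad and contact force between tray and stop above 1.5 N), for 0.5 s.
At the end, for the whole second after the job is handed in: The tray stands flat between its runners with its front within 4.5 mm of both screw tips of the stop, and the hook tool lies upright in both forks of its cradle the way it was (handle centre within 20 mm along, 7 mm across and 6 mm in height of its place), both at rest (y of each of screws_c1, screws_c3 in the frame of tray_front below 0.0085 m and x of tray_front in the frame of stop between -0.012 and 0.012 m and angle between tray's own z axis and vertical below 0.05 rad and x of hook in the frame of cradle between -0.02 and 0.02 m and y of hook in the frame of cradle between -0.007 and 0.007 m and z of hook in the frame of cradle between 0.056 and 0.068 m and angle between the x axis of hook and the x axis of cradle, either way round below 0.12 rad and angle between hook's own z axis and vertical below 0.2 rad and linear speed of each of tray, hook below 0.01 m/s); the robot touches nothing.
It fails at once if the hand or arm touches the tray (contact force between any of the fingers, the arm and tray above 0.5 N).
It fails at once if the hook pushes or pulls the tray with more than 18 N (contact force between hook and tray above 18 N).
It fails at once if the tray is run against the stop with more than 18 N (contact force between tray and stop above 18 N).
It fails at once if the tray is lifted or tipped (angle between tray's own z axis and vertical above 0.12 rad or height (world z) of tray above 0.012 m).
It fails at once if another thing on the bench is shifted by more than 20 mm (distance of any of glue, can, push_block, mug, blank, sanding_block from where it was at the start of the episode above 0.02 m).
It also fails if it takes over 72 s, if anything falls off the work surface, if the arm or the gripper's body presses on something with over 40 N, if the wrist force passes 120 N, or if a joint passes its speed limit or range.

## Working session

There is one attempt and no reset: what is moved stays moved. The work goes in short steps, Python scripts to look and compute and a tool call to move; the robot and the scene stay as the last step left them, time stands still between calls to the robot, and variables do not carry over. Pictures are saved under pics/ and viewed, and the job is handed in when it is done.

Besides the shell and the picture viewer there is one more tool, called as a command line: name --argument value ..., lists and objects as JSON in quotes. step_arm: Moves the arm, as the interface text tells. Its arguments: {"type":"object","properties":{"targets":{"type":"array","items":{"type":"number"}},"grip":{"type":"number"},"force":{"type":"number"}},"required":["targets"]}

```bash
ls; mkdir -p pics; cat > h.py <<'E'
import numpy as np, cv2
from scipy.spatial.transform import Rotation as Ro
from station import monitor, imaging, ticket
def K(p):
    f=240/np.tan(np.radians(p["fov_y"])/2)
    return np.array([[f,0,p["cx"]],[0,f,p["cy"]],[0,0,1.]])
def ray(p,uv):
    k=K(p); d=np.array([(uv[0]-k[0,2])/k[0,0],(uv[1]-k[1,2])/k[1,1]]); s=d.copy()
    for _ in range(30): s=d/(1+p["k1"]*(s@s))
    return np.array([s[0],s[1],1.])
def at_depth(p,uv,z=None):
    if z is None:
        u,v=int(round(uv[0])),int(round(uv[1])); w=p["depth"][max(v-1,0):v+2,max(u-1,0):u+2]; w=w[w>0]
        z=np.median(w) if len(w) else np.nan
    R=np.array(p["R"]);return R.T@(ray(p,uv)*z-np.array(p["t"]))
def at_h(p,uv,h):
    R=np.array(p["R"]);t=np.array(p["t"]);c=-R.T@t;d=R.T@ray(p,uv)
    return c+d*(h-c[2])/d[2]
def proj(p,X):
    c=np.array(p["R"])@np.array(X)+np.array(p["t"]);s=c[:2]/c[2];s=s*(1+p["k1"]*(s@s));k=K(p)
    return np.array([k[0,0]*s[0]+k[0,2],k[1,1]*s[1]+k[1,2]])
def cloud(p):
    v,u=np.mgrid[0:480,0:640]; k=K(p); d=np.stack([(u-k[0,2])/k[0,0],(v-k[1,2])/k[1,1]],-1); s=d.copy()
    for _ in range(30): s=d/(1+p["k1"]*(s**2).sum(-1,keepdims=True))
    z=p["depth"]; c=np.stack([s[...,0]*z,s[...,1]*z,z],-1)
    X=(c-np.array(p["t"]))@np.array(p["R"]); X[z==0]=np.nan
    return X
def save(p,n): cv2.imwrite("pics/"+n,cv2.cvtColor(p["color"],cv2.COLOR_RGB2BGR))
E
python3 - <<'E'
from h import *
np.set_printoptions(precision=4,suppress=True)
print(monitor.get_obs())
for n in ["scene","side","wrist"]:
    p=imaging.get_image(n); save(p,n+"0.png"); print(n,p["fov_y"],p["k1"],-np.array(p["R"]).T@p["t"])
    for o in ["hook","hook_tip","tray","tray_eye","tray_front","stop","machine","cradle","glue","can","push_block","mug","blank"]:
        r=imaging.mark_of(o,p)
        for q in r[:2]: print(o,q["uv"],round(q["score"],2),at_depth(p,q["uv"]))
E
```

```text
pics
{'t': 0.0, 'q': array([ 1.08  ,  0.0534,  1.6143, -0.    ,  1.476 , -0.119 ]), 'dq': array([ 0.0002, -0.0007,  0.0014, -0.0004,  0.0032,  0.001 ]), 'effort': array([  0.0004, -39.3681, -37.0177,  -0.0001,   0.0069,  -0.    ]), 'tool_pos': array([0.2268, 0.5817, 0.23  ]), 'tool_rot': array([ 2.593 ,  1.772 , -0.0029]), 'contact_force': array([ 0.8218, -0.1887,  0.3912]), 'wrist_torque': array([ 0.0095,  0.0284, -0.0322]), 'opening': 0.08532286145940594}
scene 47.94587211685223 -0.07908949588806434 [0.8704 0.5    0.9531]
hook [417.7, 303.1] 0.71 [0.5    0.3046 0.0719]
hook [410.7, 314.4] 0.62 [0.5226 0.3117 0.0673]
hook_tip [338.1, 362.0] 0.58 [0.6628 0.2837 0.    ]
tray [227.5, 153.2] 0.7 [ 0.5641 -0.2216  0.0316]
tray_eye [249.9, 167.0] 0.95 [ 0.55   -0.1537  0.0397]
tray_front [241.1, 168.3] 0.56 [ 0.5674 -0.1609  0.0419]
stop [199.5, 145.2] 0.74 [ 0.6281 -0.1996  0.1265]
stop [272.9, 201.1] 0.56 [ 0.5503 -0.074   0.0026]
cradle [411.1, 320.5] 0.56 [0.5057 0.3079 0.0045]
glue [292.8, 350.6] 0.72 [0.729  0.2422 0.0893]
glue [412.1, 318.2] 0.17 [0.5016 0.3059 0.0058]
can [231.4, 
[... 396 characters left out ...]
 -0.1635  0.0008]
tray_front [441.6, 260.9] 0.89 [ 0.5505 -0.1618  0.0319]
stop [393.3, 267.0] 0.83 [ 0.5496 -0.0668  0.0038]
machine [448.4, 267.1] 0.69 [ 0.5248 -0.1693  0.0483]
machine [435.7, 256.1] 0.51 [ 0.5856 -0.1596 -0.0013]
cradle [217.4, 282.5] 0.74 [0.4932 0.2977 0.0048]
glue [265.3, 202.6] 0.85 [0.6956 0.2198 0.0285]
glue [337.4, 196.3] 0.54 [0.7152 0.0563 0.0361]
can [337.0, 194.4] 0.92 [0.7158 0.0574 0.0417]
can [452.8, 335.5] 0.69 [ 0.3861 -0.1659  0.0289]
push_block [419.0, 213.4] 0.56 [ 0.6894 -0.1289  0.0162]
mug [140.4, 256.7] 0.86 [0.5229 0.4554 0.0452]
blank [452.4, 334.3] 0.76 [ 0.3892 -0.1658  0.0275]
wrist 68.43657396798437 -0.05768360300428482 [0.1623 0.6084 0.3745]
```

View pics/scene0.png

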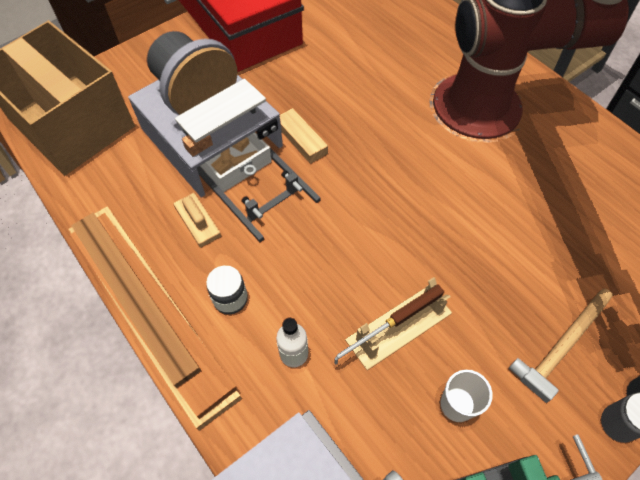

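View pics/side0.png

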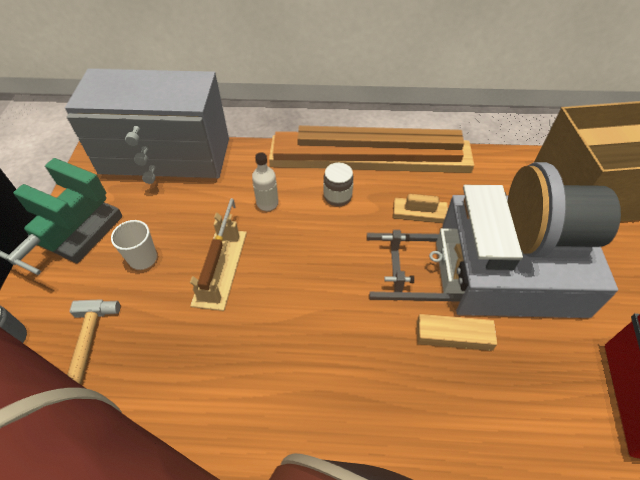

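The scene view shows the hook in its cradle with the handle near (417,303) and the tip near (338,362). The eye is at (250,168), with the stop between the runners near (272,200). Next I'll measure the geometry from the depth clouds.

```bash
python3 - <<'E'
from h import *
np.set_printoptions(precision=4,suppress=True)
for n in ["scene","side"]:
    p=imaging.get_image(n); X=cloud(p); C=p["color"].astype(int)
    np.savez(n+".npz",X=X,C=C)
    def reg(x0,x1,y0,y1,z0,z1):
        m=(X[...,0]>x0)&(X[...,0]<x1)&(X[...,1]>y0)&(X[...,1]<y1)&(X[...,2]>z0)&(X[...,2]<z1); return m
    # handle+rod: above
    m=reg(.38,.72,.24,.38,.062,.09); P=X[m]; print(n,"hook cradle pts",len(P),P.min(0),P.max(0))
    # runners  z 6..16mm
    m=reg(.4,.7,-.15,.08,.006,.02);P=X[m];print("run",len(P))
    # uprights top
    m=reg(.45,.65,-.12,.02,.040,.056);P=X[m];print("upr",len(P));
    if len(P)>10:
        _,l,c=cv2.kmeans(P.astype(np.float32),2,None,(3,50,1e-5),5,cv2.KMEANS_PP_CENTERS);print(c,np.bincount(l.ravel()))
    for tag,u0,u1,v0,v1 in [("scene",200,330,120,250),("side",360,480,190,330)]:
        if tag==n:
            cv2.imwrite(f"pics/{n}_st.png",cv2.resize(cv2.cvtColor(p["color"][v0:v1,u0:u1],cv2.COLOR_RGB2BGR),None,fx=4.2,fy=4.2,interpolation=cv2.INTER_CUBIC))
    for tag,u0,u1,v0,v1 in [("scene",325,465,270,370),("side",185,265,190,310)]:
        if tag==n:
            cv2.imwrite(f"pics/{n}_hk.png",cv2.resize(cv2.cvtColor(p["color"][v0:v1,u0:u1],cv2.COLOR_RGB2BGR),None,fx=5,fy=5,interpolation=cv2.INTER_CUBIC))
E
```

```text
scene hook cradle pts 1296 [0.441  0.2404 0.062 ] [0.7194 0.3304 0.0896]
run 1033
upr 223
[[ 0.6039 -0.0725  0.0458]
 [ 0.5002 -0.0746  0.0458]] [113 110]
side hook cradle pts 900 [0.4454 0.2401 0.062 ] [0.7192 0.3312 0.0896]
run 1076
upr 199
[[ 0.6048 -0.0716  0.0456]
 [ 0.5009 -0.0754  0.0456]] [ 90 109]
```

View pics/scene_st.png

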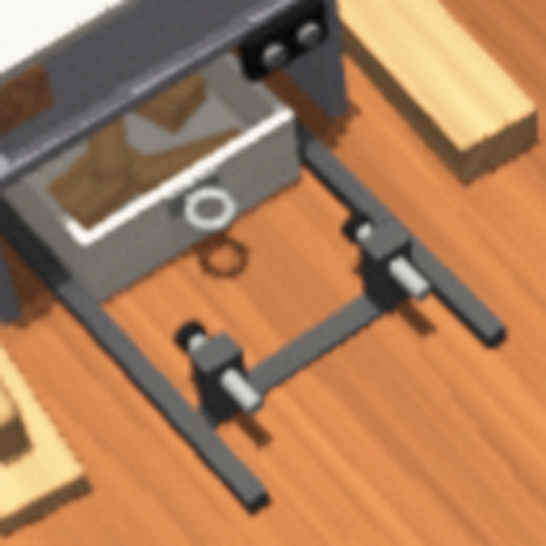

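View pics/side_st.png

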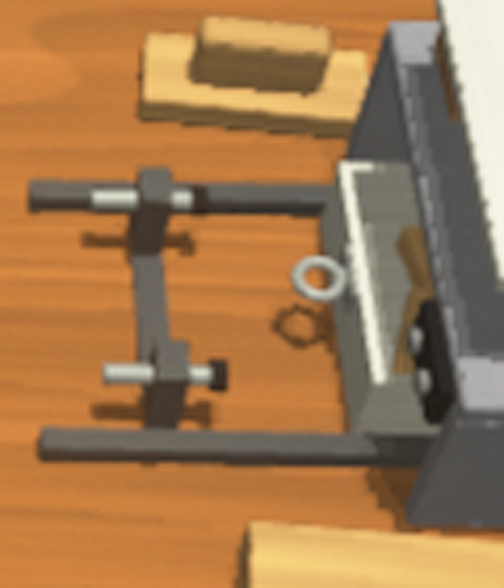

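View pics/scene_hk.png

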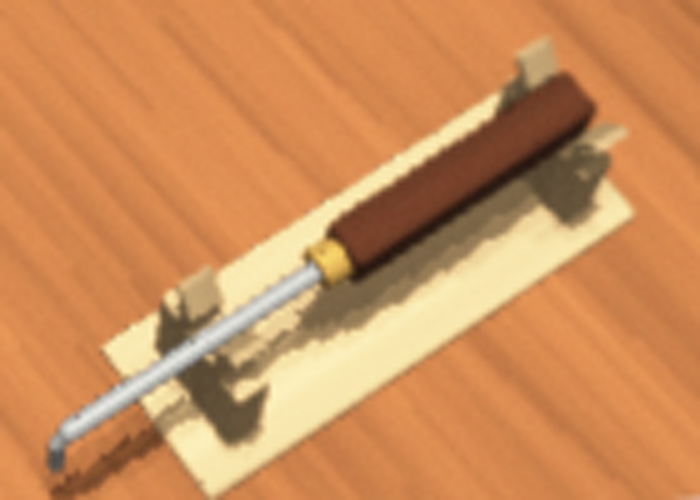

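View pics/side_hk.png

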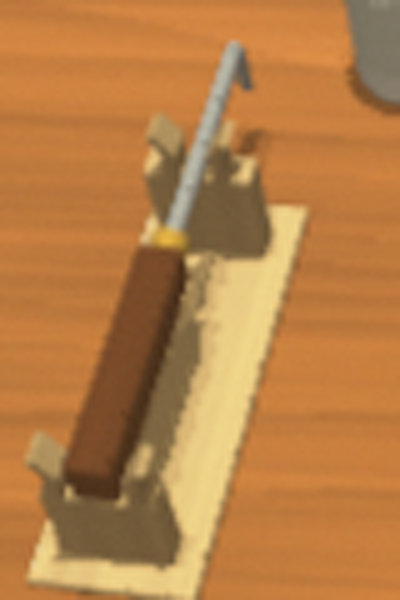

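```bash
python3 - <<'E'
from h import *
np.set_printoptions(precision=4,suppress=True)
for n in ["scene","side"]:
    d=np.load(n+".npz");X=d["X"];C=d["C"]
    x,y,z=X[...,0],X[...,1],X[...,2]
    br=(C[...,0]-C[...,2]>25)&(C[...,0]<150)&(C.sum(-1)<260)
    m=br&(x>.4)&(x<.6)&(y>.25)&(y<.37)&(z>.069)&(z<.078)
    P=X[m]
    (cx,cy),(w,h),a=cv2.minAreaRect((P[:,:2]*1000).astype(np.float32))
    c,u,v=cv2.PCACompute2(P[:,:2].astype(np.float32).copy(),None)[:3]
    print(n,"handle",len(P),(cx,cy),w,h,a,"pca",c,u[0],np.degrees(np.arctan2(u[0][1],u[0][0])),"z",np.median(P[:,2]))
    # rod: z .06-.07, gray
    gr=(abs(C[...,0]-C[...,2])<35)&(C.sum(-1)>250)
    m=gr&(x>.5)&(x<.69)&(y>.24)&(y<.34)&(z>.058)&(z<.072);P=X[m]
    if len(P)>5:
        c,u,v=cv2.PCACompute2(P[:,:2].astype(np.float32).copy(),None)[:3]
        print(" rod",len(P),c,np.degrees(np.arctan2(u[0][1],u[0][0])),P[:,0].max(),P[P[:,0].argmax()])
    # runners
    for s,(x0,x1) in {"A":(.46,.495),"B":(.61,.645)}.items():
        m=(x>x0)&(x<x1)&(y>-.17)&(y<.03)&(z>.009)&(z<.015)&(C.sum(-1)<270);P=X[m]
        vx,vy,px,py=cv2.fitLine(P[:,:2].astype(np.float32),cv2.DIST_HUBER,0,.001,.001).ravel()
        print(" runner",s,len(P),np.degrees(np.arctan2(vy,vx)),"x at y=-.1",px+vx/vy*(-.1-py),"ymax",P[:,1].max())
    # tray eye: gray bright z .036-.046
    m=(x>.52)&(x<.58)&(y>-.175)&(y<-.13)&(z>.030)&(z<.05)&(abs(C[...,0]-C[...,2])<40);P=X[m]
    print(" eye",len(P),P.min(0),P.max(0),P.mean(0))
E
```

```text
scene handle 580 (500.65203857421875, 304.18682861328125) 20.54840087890625 107.51765441894531 85.60181427001953 pca [[0.501  0.3049]] [ 0.997  -0.0778] -4.4615364 z 0.07227288020325326
 rod 261 [[0.6206 0.2941]] -4.6881304 0.6765623994736464 [0.6766 0.2898 0.0594]
 runner A 44 -88.30962 x at y=-.1 0.4826329 ymax -0.015024219075899736
 runner B 62 -88.45861 x at y=-.1 0.63260424 ymax -0.010751396546619241
 eye 245 [ 0.5204 -0.1713  0.03  ] [ 0.58   -0.1351  0.0499] [ 0.5527 -0.1593  0.0425]
side handle 412 (500.84381103515625, 302.32659912109375) 18.397172927856445 107.60102081298828 85.64515686035156 pca [[0.4981 0.3023]] [ 0.9962 -0.0866] -4.9657965 z 0.07224208531111914
 rod 115 [[0.6188 0.2926]] -5.4588933 0.6726138639629196 [0.6726 0.2872 0.0632]
 runner A 62 -88.566666 x at y=-.1 0.4746578 ymax -0.01401824168561023
 runner B 36 -88.42049 x at y=-.1 0.62489974 ymax -0.011739726167537093
 eye 198 [ 0.5202 -0.1709  0.03  ] [ 0.5793 -0.1366  0.05  ] [ 0.5517 -0.1597  0.0432]
```

```bash
cat >> h.py <<'E'
def plan(goal,jawyaw=None,o=None):
    """tool-axes shift to world goal; roll so tool x lies along world yaw (deg), mod 180"""
    o=o or monitor.get_obs(); R=Ro.from_rotvec(o["tool_rot"]).as_matrix()
    s=R.T@(np.array(goal)-o["tool_pos"]); r=0
    if jawyaw is not None:
        d=R.T@np.array([np.cos(np.radians(jawyaw)),np.sin(np.radians(jawyaw)),0]); r=np.arctan2(d[1],d[0])
        r=(r+np.pi/2)%np.pi-np.pi/2
    return s,r
E
python3 - <<'E'
from h import *
np.set_printoptions(precision=4,suppress=True)
o=monitor.get_obs(); print(Ro.from_rotvec(o["tool_rot"]).as_matrix(),o["q"])
print(plan([.5005,.3035,.15],85.2)); print(plan([.5005,.3035,.043],85.2))
a=imaging.get_image("scene")
b=imaging.get_image("side")
for k in range(1):
  for p in (a,b):
    for q in imaging.mark_of("tray_eye",p)[:2]: print(q["uv"],q["score"],at_h(p,q["uv"],.04))
    for q in imaging.mark_of("tray_front",p)[:2]: print("front",q["uv"],q["score"],at_h(p,q["uv"],.02))
    for q in imaging.mark_of("hook",p)[:1]: print("hook",q["uv"],q["score"],at_h(p,q["uv"],.062))
    for q in imaging.mark_of("cradle",p)[:1]: print("cradle",q["uv"],q["score"],at_h(p,q["uv"],.0))
    for q in imaging.mark_of("hook_tip",p)[:1]: print("tip",q["uv"],q["score"],at_h(p,q["uv"],.03))
    for q in imaging.mark_of("stop",p)[:1]: print("stop",q["uv"],q["score"],at_h(p,q["uv"],.0))
# ring ellipse fit via reprojection of candidate centre
for p,c0 in ((a,(250,168)),(b,(436,256))):
    g=cv2.cvtColor(p["color"],cv2.COLOR_RGB2GRAY)
    x,y=np.mgrid[.535:.57:.0005,-.17:-.135:.0005]; best=[]
    th=np.linspace(0,2*np.pi,48,endpoint=False)
    for cx in np.arange(.535,.57,.0005):
        for cy in np.arange(-.17,-.135,.0005):
            def samp(r,h):
                uv=np.array([proj(p,[cx+r*np.cos(t),cy+r*np.sin(t),h]) for t in th[::3]],np.float32)
                return cv2.remap(g,uv[None,:,0].copy(),uv[None,:,1].copy(),cv2.INTER_LINEAR).astype(float).mean()
            best.append((samp(.0105,.042)-.5*samp(.005,.04)-.5*samp(.0165,.04),cx,cy))
    best.sort(reverse=True); print(best[:4])
E
```

```text
[[ 0.3633  0.9317  0.    ]
 [ 0.9317 -0.3633 -0.    ]
 [-0.      0.     -1.    ]] [ 1.08    0.0527  1.6129 -0.      1.476  -0.119 ]
(array([-0.1604,  0.356 ,  0.0813]), np.float64(-0.2880826609231957))
(array([-0.1604,  0.356 ,  0.1883]), np.float64(-0.2880826609231957))
[249.9, 168.1] 0.89 [ 0.5518 -0.151   0.04  ]
[336.0, 362.8] 0.35 [0.6753 0.2917 0.04  ]
front [242.0, 168.8] 0.84 [ 0.5593 -0.1744  0.02  ]
hook [419.3, 304.3] 0.92 [0.4951 0.3059 0.062 ]
cradle [413.5, 318.6] 0.76 [0.4978 0.307  0.    ]
tip [335.5, 362.0] 0.94 [0.6729 0.2877 0.03  ]
stop [274.7, 204.7] 0.92 [ 0.5519 -0.0657  0.    ]
[438.5, 257.6] 0.81 [ 0.5528 -0.1542  0.04  ]
front [443.6, 259.8] 0.87 [ 0.5618 -0.1695  0.02  ]
front [437.9, 258.4] 0.41 [ 0.5648 -0.1581  0.02  ]
hook [211.9, 262.6] 0.68 [0.5042 0.3003 0.062 ]
cradle [219.5, 283.8] 0.58 [0.4932 0.2942 0.    ]
tip [232.2, 206.2] 0.87 [0.6802 0.2933 0.03  ]
stop [394.7, 267.2] 0.77 [ 0.5518 -0.0703  0.    ]
[(np.float64(80.375), np.float64(0.5549999999999978), np.float64(-0.1485)), (np.float64(79.6875), np.float64(0.5544999999999979), np.float64(-0.1485)), (np.float64(78.96875), np.float64(0.5544999999999979), np.float64(-0.148)), (np.float64(78.78125), np.float64(0.5549999999999978), np.float64(-0.148))]
[(np.float64(60.46875), np.float64(0.5569999999999976), np.float64(-0.1485)), (np.float64(59.71875), np.float64(0.5564999999999977), np.float64(-0.1485)), (np.float64(59.46875), np.float64(0.5569999999999976), np.float64(-0.149)), (np.float64(59.25), np.float64(0.5574999999999976), np.float64(-0.1485))]
```

step_arm --targets '[-0.016, 0.036, 0.008, -0.09, -0.048, 0.107, 0.024, -0.19, -0.08, 0.178, 0.04, -0.288, -0.112, 0.249, 0.056, -0.288, -0.144, 0.32, 0.073, -0.288, -0.16, 0.356, 0.081, -0.288, -0.1604, 0.356, 0.081, -0.288, -0.1604, 0.356, 0.081, -0.288, -0.1604, 0.356, 0.081, -0.288, -0.1604, 0.356, 0.081, -0.288]' --grip 0.05

```text
t: 3.73
tool_pos: [0.5024, 0.3004, 0.1495]
tool_rot: [2.315, 2.123, -0.001]
contact_force: [-0.5, 0.2, 0.1]
opening: 0.0499
```

```bash
python3 - <<'E'
from h import *
np.set_printoptions(precision=4,suppress=True)
o=monitor.get_obs(); print(o)
p=imaging.get_image("wrist"); save(p,"wrist1.png"); X=cloud(p);C=p["color"].astype(int)
for q in imaging.mark_of("hook",p)[:1]: print("hook",q["uv"],q["score"],at_h(p,q["uv"],.062))
x,y,z=X[...,0],X[...,1],X[...,2]
br=(C[...,0]-C[...,2]>25)&(C.sum(-1)<260)
m=br&(x>.4)&(x<.6)&(y>.25)&(y<.37)&(z>.066)&(z<.080);P=X[m]
print(len(P)); 
if len(P): print(cv2.minAreaRect((P[:,:2]*1000).astype(np.float32)),P[:,2].mean())
print(plan([.5005,.3035,.043],85.2))
E
```

```text
{'t': 3.7333, 'q': array([ 0.4124,  0.0235,  1.7827, -0.0011,  1.3358, -1.0719]), 'dq': array([-0.4528,  0.2005, -0.1033,  0.0291, -0.0924, -0.4512]), 'effort': array([  1.3665, -37.7795, -35.1852,  -0.152 ,   0.0439,   0.221 ]), 'tool_pos': array([0.5024, 0.3004, 0.1495]), 'tool_rot': array([ 2.3146,  2.123 , -0.0011]), 'contact_force': array([-0.5052,  0.22  ,  0.0969]), 'wrist_torque': array([0.0367, 0.0202, 0.0351]), 'opening': 0.04994604466452413}
hook [322.2, 246.7] 0.65 [0.5025 0.3048 0.062 ]
4033
((499.2127380371094, 304.3404846191406), (19.343698501586914, 106.1342544555664), 85.02923583984375) 0.07338314094493213
(array([ 0.0032, -0.0019,  0.1061]), np.float64(-0.005183967432637493))
```

View pics/wrist1.png

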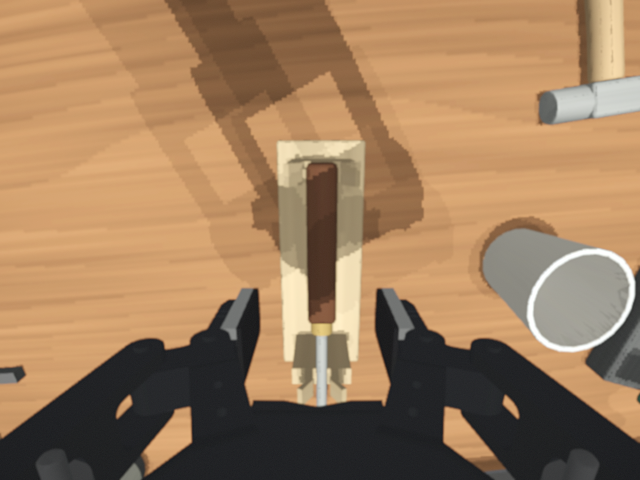

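```bash
python3 - <<'E'
from h import *
np.set_printoptions(precision=4,suppress=True)
o=monitor.get_obs(); print(o["dq"],o["tool_pos"],plan([.5003,.304,.043],85.1))
E
```

```text
[ 0.0633 -0.0253  0.0025  0.0363  0.021   0.0308] [0.5023 0.3003 0.1491] (array([ 0.0036, -0.0022,  0.1061]), np.float64(-0.0034386369239933767))
```

step_arm --targets '[0.0036, -0.0022, 0.02, -0.0034, 0.0036, -0.0022, 0.05, -0.0034, 0.0036, -0.0022, 0.08, -0.0034, 0.0036, -0.0022, 0.1, -0.0034, 0.0036, -0.0022, 0.106, -0.0034, 0.0036, -0.0022, 0.106, -0.0034, 0.0036, -0.0022, 0.106, -0.0034, 0.0036, -0.0022, 0.106, -0.0034]'

```text
t: 4.5
tool_pos: [0.5016, 0.305, 0.0454]
tool_rot: [2.313, 2.124, 0.003]
contact_force: [0.5, 0.6, 0.8]
opening: 0.0503
```

```bash
python3 - <<'E'
from h import *
np.set_printoptions(precision=4,suppress=True)
o=monitor.get_obs(); print(o["dq"],o["tool_pos"],o["contact_force"],plan([.5003,.304,.043],85.1))
E
```

```text
[-0.0034 -0.0076 -0.0057 -0.0029 -0.0023  0.0013] [0.5016 0.305  0.0454] [0.4703 0.6202 0.7578] (array([-0.0011, -0.0012,  0.0024]), np.float64(0.00045866098706648373))
```

step_arm --targets '[-0.001, -0.001, 0.002, 0, -0.001, -0.001, 0.002, 0, -0.001, -0.001, 0.002, 0, -0.001, -0.001, 0.002, 0, -0.001, -0.001, 0.002, 0, -0.001, -0.001, 0.002, 0, -0.001, -0.001, 0.002, 0]' --grip 0.0 --force 70

```text
t: 5.08
tool_pos: [0.5016, 0.3046, 0.0452]
tool_rot: [2.312, 2.123, 0.007]
contact_force: [-0.6, 0.5, 5.9]
opening: 0.019
```

```bash
python3 - <<'E'
from h import *
np.set_printoptions(precision=4,suppress=True)
o=monitor.get_obs(); print(o)
E
```

```text
{'t': 5.0833, 'q': array([ 0.4193,  0.1469,  1.8421, -0.0007,  1.148 , -1.0661]), 'dq': array([ 0.0008, -0.0001, -0.0004,  0.0018,  0.0009,  0.0018]), 'effort': array([ -0.2087, -35.113 , -29.451 ,  -0.0565,  -0.2624,  -0.0035]), 'tool_pos': array([0.5016, 0.3046, 0.0452]), 'tool_rot': array([2.3124, 2.1235, 0.0066]), 'contact_force': array([-0.5631,  0.4879,  5.9101]), 'wrist_torque': array([ 0.0219,  0.1784, -0.0588]), 'opening': 0.018963821528675068}
```

step_arm --targets '[0, 0, -0.02, 0, 0, 0, -0.05, 0, 0, 0, -0.08, 0, 0, 0, -0.11, 0, 0, 0, -0.13, 0, 0, 0, -0.13, 0, 0, 0, -0.13, 0]'

```text
t: 5.67
tool_pos: [0.5015, 0.3047, 0.1762]
tool_rot: [2.312, 2.123, 0.01]
contact_force: [-1.0, -0.2, -1.8]
opening: 0.0192
```

```bash
python3 - <<'E'
from h import *
np.set_printoptions(precision=4,suppress=True)
np.save("grasp.npy",np.array([0.5016,0.3046,0.0452,2.3124,2.1235,0.0066]))
R=Ro.from_rotvec([2.3124,2.1235,0.0066]).as_matrix();print(R,np.degrees(np.arctan2(R[1,0],R[0,0])))
o=monitor.get_obs(); print(o)
a=imaging.get_image("scene"); b=imaging.get_image("side")
save(a,"scene2.png");save(b,"side2.png")
for p in (a,b):
    X=cloud(p);C=p["color"].astype(int);x,y,z=X[...,0],X[...,1],X[...,2]
    gr=(abs(C[...,0]-C[...,2])<45)&(C.sum(-1)>200)
    m=gr&(x>.55)&(x<.74)&(y>.24)&(y<.34)&(z>.14)&(z<.215);P=X[m]
    print(len(P))
    if len(P)>5:
        vx,vy,vz,px,py,pz=cv2.fitLine(P.astype(np.float32),cv2.DIST_HUBER,0,.001,.001).ravel()
        print("rod dir",vx,vy,vz,"at x=.62",py+vy/vx*(.62-px),pz+vz/vx*(.62-px),P[P[:,0].argmax()])
    for q in imaging.mark_of("hook_tip",p)[:1]: print("tip",q["uv"],q["score"],at_h(p,q["uv"],.162))
E
```

```text
[[ 0.085   0.9964  0.0045]
 [ 0.9964 -0.085   0.0013]
 [ 0.0017  0.0044 -1.    ]] 85.12334880910308
{'t': 5.6667, 'q': array([ 0.4194, -0.0019,  1.762 , -0.0006,  1.3746, -1.0661]), 'dq': array([-0.0003,  0.0346,  0.0546, -0.0017,  0.0002, -0.0011]), 'effort': array([  0.0272, -38.5363, -38.5486,  -0.0226,  -0.0807,  -0.0008]), 'tool_pos': array([0.5015, 0.3047, 0.1762]), 'tool_rot': array([2.3119, 2.123 , 0.01  ]), 'contact_force': array([-1.0105, -0.219 , -1.8492]), 'wrist_torque': array([0.0022, 0.0557, 0.0013]), 'opening': 0.01924023554229601}
354
rod dir 0.9949708 -0.096153304 -0.028064646 at x=.62 0.29502574 0.1957539 [0.6768 0.2906 0.1878]
tip [336.5, 336.1] 0.86 [0.674 0.287 0.162]
32
rod dir -0.29338107 0.0 0.95599556 at x=.62 0.28767678 0.35061175 [0.6772 0.2865 0.1751]
tip [223.0, 167.2] 0.56 [0.6701 0.2896 0.162 ]
```

View pics/scene2.png

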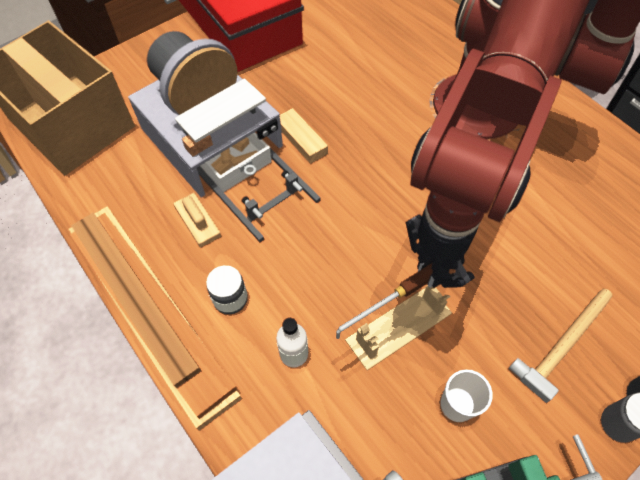

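```bash
python3 - <<'E'
from h import *
np.set_printoptions(precision=4,suppress=True)
for n in ("scene","side"):
    X=np.load(n+".npz")["X"];x,y,z=X[...,0],X[...,1],X[...,2]
    m=(x>.5)&(x<.61)&(y>-.25)&(z>.06)&(y<-.1);print(n,"front of high stuff",np.sort(X[m][:,1])[-5:],X[m][:,2].max())
    m=(x>.5)&(x<.61)&(y>-.25)&(z>.047)&(z<.06)&(y<-.12);print(n,"tray rim",np.sort(X[m][:,1])[-8:], X[m][:,2].max())
    for s,x0,x1 in (("l",.49,.52),("r",.59,.62)):
        m=(x>x0)&(x<x1)&(y>-.2)&(z>.044)&(z<.056)&(y<-.12);print(s,np.sort(X[m][:,1])[-4:])
print(plan([.5528,.0255,.23],1.6))
E
```

```text
scene front of high stuff [-0.1768 -0.1766 -0.1762 -0.176  -0.1753] 0.16905162300694201
scene tray rim [-0.1614 -0.1614 -0.161  -0.1606 -0.1604 -0.1598 -0.1596 -0.1594] 0.05331392161826731
l [-0.1643 -0.1641 -0.1637 -0.1636]
r [-0.1619 -0.1606 -0.16   -0.16  ]
side front of high stuff [-0.1785 -0.1785 -0.1783 -0.1779 -0.1779] 0.1675203190461426
side tray rim [-0.1637 -0.1634 -0.1634 -0.1633 -0.1631 -0.1626 -0.1622 -0.1621] 0.05216555612455796
l [-0.1667 -0.1664 -0.1661 -0.166 ]
r [-0.1644 -0.164  -0.1639 -0.1634]
(array([-0.2728,  0.0766, -0.0575]), np.float64(1.4576547058591158))
```

step_arm --targets '[0, 0, -0.03, 0, -0.005, 0, -0.0575, 0.12, -0.025, 0.005, -0.0575, 0.24, -0.055, 0.012, -0.0575, 0.36, -0.085, 0.02, -0.0575, 0.48, -0.115, 0.03, -0.0575, 0.6, -0.145, 0.038, -0.0575, 0.72, -0.175, 0.048, -0.0575, 0.84, -0.205, 0.057, -0.0575, 0.96, -0.235, 0.066, -0.0575, 1.08, -0.26, 0.073, -0.0575, 1.2, -0.2728, 0.0766, -0.0575, 1.32]'

```text
t: 6.87
tool_pos: [0.5523, 0.0227, 0.2279]
tool_rot: [3.131, 0.246, -0.004]
contact_force: [0.3, 0.4, -1.2]
opening: 0.0187
```

```bash
python3 - <<'E'
from h import *
np.set_printoptions(precision=4,suppress=True)
o=monitor.get_obs();print(o["q"],o["dq"])
print(plan([.5528,.0255,.20],1.6))
E
```

```text
[-0.0928 -0.1157  1.7832 -0.0014  1.4768 -0.2497] [-0.2508  0.0504 -0.046   0.0291  0.0001  1.1715]
(array([ 0.001 , -0.0027,  0.0279]), np.float64(0.1291372371210957))
```

step_arm --targets '[0.001, -0.0027, 0.0, 0.12, 0.001, -0.0027, 0.0, 0.129, 0.001, -0.0027, 0.03, 0.129, 0.001, -0.0027, 0.06, 0.129, 0.001, -0.0027, 0.08, 0.129, 0.001, -0.0027, 0.085, 0.129, 0.001, -0.0027, 0.085, 0.129, 0.001, -0.0027, 0.085, 0.129]'

```text
t: 7.53
tool_pos: [0.5529, 0.0258, 0.1433]
tool_rot: [3.14, 0.047, -0.004]
contact_force: [0.0, 0.7, -1.5]
opening: 0.0188
```

```bash
cat > look.py <<'E'
from h import *
import sys
np.set_printoptions(precision=4,suppress=True)
tag=sys.argv[1]
o=monitor.get_obs();print(o["t"],o["tool_pos"],o["dq"],o["contact_force"])
R=Ro.from_rotvec(o["tool_rot"]).as_matrix();print("yaw",np.degrees(np.arctan2(R[1,0],R[0,0])),"tilt",R[:2,2])
for n in ("scene","side"):
    p=imaging.get_image(n); save(p,f"{n}{tag}.png")
    u0,v0,w,h=(200,120,130,130) if n=="scene" else (360,190,120,130)
    cv2.imwrite(f"pics/{n}{tag}c.png",cv2.resize(cv2.cvtColor(p["color"][v0:v0+h,u0:u0+w],cv2.COLOR_RGB2BGR),None,fx=4.5,fy=4.5,interpolation=cv2.INTER_CUBIC))
    np.savez(n+".npz",X=cloud(p),C=p["color"].astype(int))
    for ob in ("hook_tip","tray_eye"):
        for q in imaging.mark_of(ob,p)[:1]: print(n,ob,q["uv"],round(q["score"],2),at_depth(p,q["uv"]))
E
python3 look.py 3
```

```text
7.5333 [0.5529 0.0258 0.1433] [-0.0016 -0.0198 -0.0331 -0.0002 -0.0019  0.0058] [ 0.0057  0.704  -1.485 ]
yaw 1.7035073369663838 tilt [-0.0026 -0.0012]
scene hook_tip [241.6, 143.2] 0.63 [ 0.5206 -0.2329  0.0227]
scene tray_eye [251.0, 168.9] 0.82 [ 0.5433 -0.1636  0.0176]
side hook_tip [441.4, 226.3] 0.75 [ 0.6689 -0.1804 -0.0019]
side tray_eye [436.4, 258.8] 0.84 [ 0.5477 -0.149   0.0427]
```

View pics/scene3c.png

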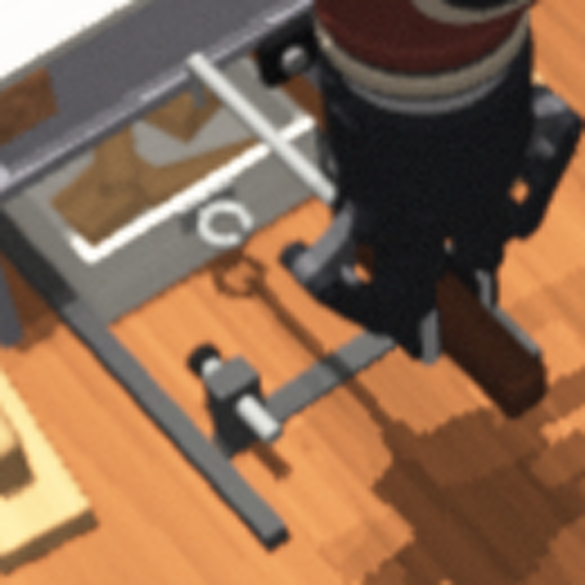

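View pics/side3c.png

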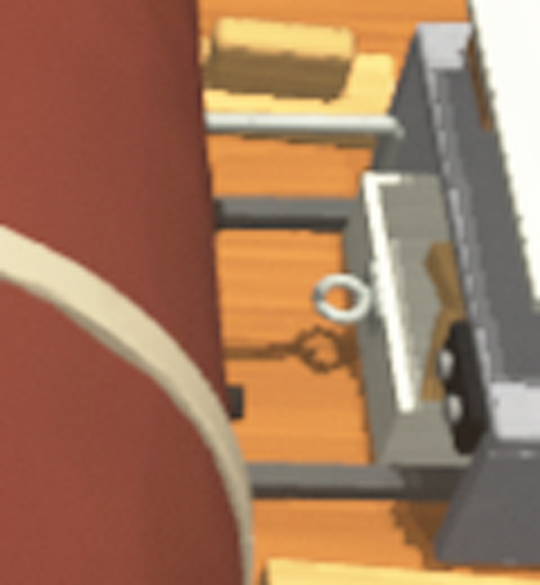

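```bash
python3 - <<'E'
from h import *
np.set_printoptions(precision=4,suppress=True)
a=imaging.get_image("scene");b=imaging.get_image("side")
for X in ([.556,-.1487,.128],[.556,-.1487,.124],[.556,-.1487,.164]): print(proj(a,X),proj(b,X))
from scipy.optimize import least_squares
def tri(ua,ub):
    r=least_squares(lambda X:np.r_[proj(a,X)-ua,proj(b,X)-ub],[.55,-.15,.12]);return r.x,r.fun
print(tri((245.6,141.8),(448.2,220.7)),tri((242.9,133.3),(448.4,217.8)))
# rod from depth
for p in(a,b):
    X=cloud(p);x,y,z=X[...,0],X[...,1],X[...,2];m=(x>.53)&(x<.58)&(y>-.17)&(y<-.08)&(z>.09)&(z<.19);P=X[m];print(len(P));
    if len(P)>10:
        for lo,hi in((-.17,-.14),(-.14,-.12),(-.12,-.1),(-.1,-.08)):
            Q=P[(P[:,1]>lo)&(P[:,1]<hi)]; 
            if len(Q): print(lo,np.median(Q,0),Q.max(0),Q.min(0))
E
```

```text
[243.7103 142.5405] [444.6204 229.6653]
[243.9594 143.8591] [444.1797 230.9635]
[241.3994 130.2905] [448.7371 217.5421]
(array([ 0.5593, -0.1459,  0.1437]), array([-3.4861, -2.8434, -3.5229,  2.3612])) (array([ 0.5568, -0.147 ,  0.16  ]), array([-1.1002, -0.9088, -1.1073,  0.7498]))
147
-0.17 [ 0.5581 -0.1464  0.1449] [ 0.5611 -0.1409  0.1629] [ 0.5541 -0.1507  0.1305]
-0.14 [ 0.558  -0.1294  0.163 ] [ 0.5603 -0.1202  0.1664] [ 0.5529 -0.1394  0.1591]
-0.12 [ 0.5568 -0.11    0.1631] [ 0.5599 -0.1003  0.1655] [ 0.5524 -0.1191  0.1588]
-0.1 [ 0.5567 -0.0895  0.1625] [ 0.5598 -0.0802  0.1659] [ 0.5519 -0.0996  0.158 ]
189
-0.17 [ 0.5572 -0.1482  0.1496] [ 0.5616 -0.14    0.1647] [ 0.5543 -0.1528  0.1272]
-0.14 [ 0.5568 -0.1299  0.1621] [ 0.5614 -0.1203  0.1648] [ 0.5533 -0.14    0.1574]
-0.12 [ 0.5563 -0.1098  0.1619] [ 0.5596 -0.1005  0.166 ] [ 0.5525 -0.119   0.158 ]
-0.1 [ 0.5559 -0.0896  0.1616] [ 0.5619 -0.0802  0.1656] [ 0.5529 -0.0995  0.1572]
```

step_arm --targets '[-0.0005, 0, 0.02, 0, -0.0005, 0, 0.045, 0, -0.0005, 0, 0.065, 0, -0.0005, 0, 0.078, 0, -0.0005, 0, 0.08, 0, -0.0005, 0, 0.08, 0, -0.0005, 0, 0.08, 0]'

```text
t: 8.52
tool_pos: [0.5534, 0.0252, 0.065]
tool_rot: [3.14, 0.044, 0.001]
contact_force: [1.0, -0.0, -0.1]
opening: 0.0187
```

```bash
python3 look.py 4; python3 - <<'E'
from h import *
np.set_printoptions(precision=4,suppress=True)
for n in("scene","side"):
    X=np.load(n+".npz")["X"];x,y,z=X[...,0],X[...,1],X[...,2];m=(x>.53)&(x<.58)&(y>-.17)&(y<-.1)&(z>.055)&(z<.12);P=X[m];print(len(P));
    for lo,hi in((-.17,-.14),(-.14,-.12),(-.12,-.1)):
            Q=P[(P[:,1]>lo)&(P[:,1]<hi)]; 
            if len(Q): print(lo,np.median(Q,0),Q.max(0),Q.min(0))
    m=(x>.535)&(x<.575)&(y>-.16)&(y<-.125)&(z>.035)&(z<.046);P=X[m];print("ring",len(P),P.min(0),P.max(0))
E
```

```text
8.5167 [0.5534 0.0252 0.065 ] [ 0.0031 -0.011  -0.0152  0.0013 -0.001   0.0001] [ 0.9826 -0.0299 -0.0783]
yaw 1.61645494122368 tilt [ 0.0005 -0.0015]
scene hook_tip [249.8, 167.0] 0.9 [ 0.55   -0.1541  0.0393]
scene tray_eye [250.4, 169.9] 0.8 [ 0.5443 -0.1654  0.0131]
side hook_tip [437.9, 251.0] 0.7 [ 0.558  -0.1505  0.0557]
side tray_eye [436.1, 258.9] 0.73 [ 0.548  -0.1486  0.0419]
82
-0.17 [ 0.5587 -0.1457  0.0675] [ 0.5614 -0.1406  0.0861] [ 0.5546 -0.1496  0.0562]
-0.14 [ 0.5578 -0.1309  0.0824] [ 0.5608 -0.1204  0.0864] [ 0.5534 -0.1397  0.0792]
-0.12 [ 0.5565 -0.1097  0.0836] [ 0.5594 -0.1004  0.087 ] [ 0.5526 -0.1191  0.0791]
ring 61 [ 0.5457 -0.1599  0.0352] [ 0.5684 -0.1354  0.0452]
125
-0.17 [ 0.558  -0.1482  0.0757] [ 0.5633 -0.1412  0.0866] [ 0.5559 -0.1535  0.0551]
-0.14 [ 0.557  -0.1301  0.0838] [ 0.563  -0.1201  0.0876] [ 0.5541 -0.1395  0.0792]
-0.12 [ 0.5566 -0.1101  0.0832] [ 0.5616 -0.1     0.0859] [ 0.5533 -0.1197  0.0788]
ring 77 [ 0.5442 -0.1597  0.0363] [ 0.568  -0.1349  0.0446]
```

View pics/scene4c.png

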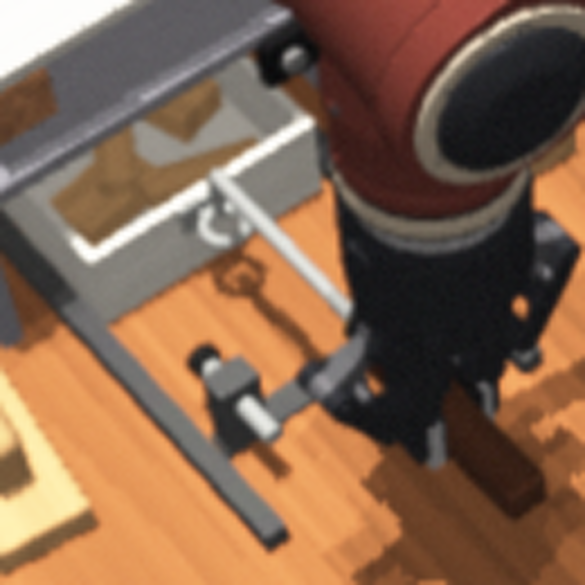

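View pics/side4c.png

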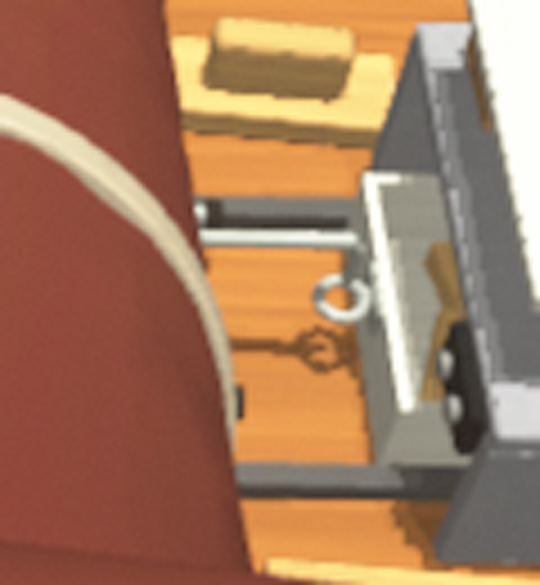

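step_arm --targets '[-0.0015, -0.0003, 0.0, 0, -0.0015, -0.0003, 0.003, 0, -0.0015, -0.0003, 0.006, 0, -0.0015, -0.0003, 0.008, 0, -0.0015, -0.0003, 0.01, 0, -0.0015, -0.0003, 0.01, 0]'

```text
t: 9.32
tool_pos: [0.5511, 0.0255, 0.0539]
tool_rot: [3.14, 0.044, -0.002]
contact_force: [0.3, -0.0, -1.1]
opening: 0.0189
```

step_arm --targets '[0, 0, 0.002, 0, 0, 0, 0.004, 0, 0, 0, 0.004, 0]'

```text
t: 9.57
tool_pos: [0.5506, 0.0256, 0.0493]
tool_rot: [3.14, 0.044, -0.003]
contact_force: [-0.3, -0.2, -1.0]
opening: 0.0191
```

step_arm --targets '[0.001, 0, 0.003, 0, 0.001, 0, 0.006, 0, 0.001, 0, 0.009, 0, 0.001, 0, 0.01, 0, 0.001, 0, 0.01, 0]'

```text
t: 9.98
tool_pos: [0.5512, 0.0256, 0.0387]
tool_rot: [3.14, 0.044, -0.005]
contact_force: [-0.3, 0.4, -0.8]
opening: 0.0187
```

```bash
python3 look.py 5
```

```text
9.9833 [0.5512 0.0256 0.0387] [-0.0002 -0.0072 -0.0057 -0.0004  0.0043 -0.001 ] [-0.2934  0.3577 -0.776 ]
yaw 1.6156095227767895 tilt [-0.0032 -0.0011]
scene hook_tip [250.9, 173.9] 0.6 [ 0.5588 -0.1369  0.04  ]
scene tray_eye [248.5, 171.2] 0.79 [ 0.5523 -0.1595  0.021 ]
side hook_tip [431.6, 259.5] 0.71 [ 0.5483 -0.1401  0.0387]
side tray_eye [435.2, 257.4] 0.59 [ 0.5547 -0.1482  0.0376]
```

View pics/scene5c.png

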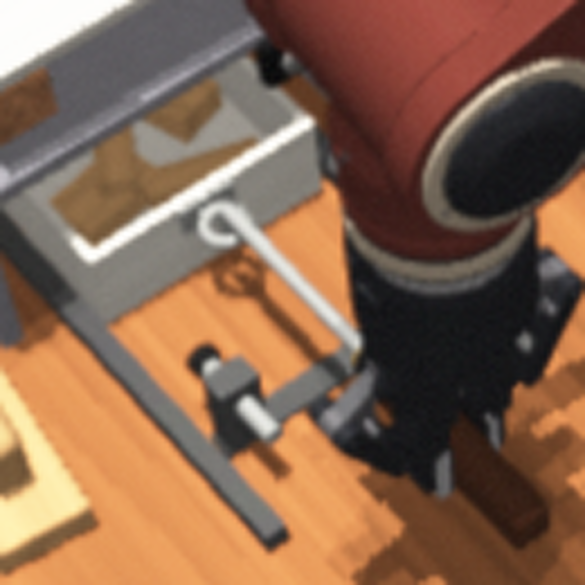

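View pics/side5c.png

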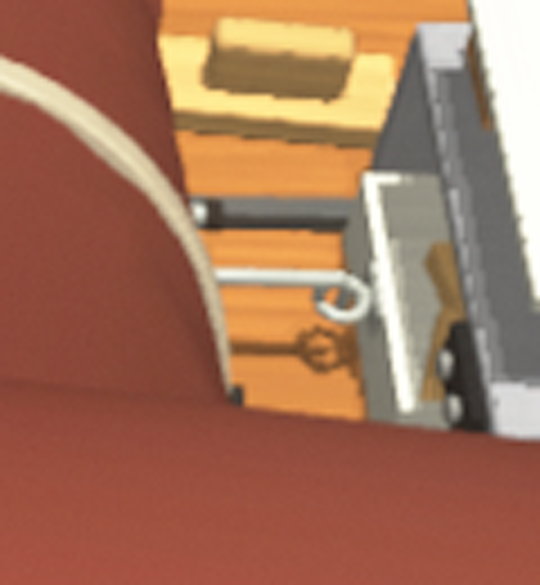

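step_arm --targets '[0, -0.002, 0, 0, 0, -0.004, 0, 0, 0, -0.005, 0, 0, 0, -0.006, 0, 0, 0, -0.007, 0, 0, 0, -0.007, 0, 0]'

```text
t: 10.78
tool_pos: [0.5516, 0.0325, 0.0395]
tool_rot: [3.14, 0.044, -0.003]
contact_force: [0.9, -1.1, -1.5]
opening: 0.0188
```

step_arm --targets '[0, -0.001, 0, 0, 0, -0.002, 0, 0, 0, -0.003, 0, 0, 0, -0.004, 0, 0, 0, -0.005, 0, 0]'

```text
t: 11.2
tool_pos: [0.5515, 0.0376, 0.0395]
tool_rot: [3.14, 0.045, -0.003]
contact_force: [-0.4, -2.3, -1.1]
opening: 0.0189
```

```bash
python3 - <<'E'
from h import *
np.set_printoptions(precision=4,suppress=True)
from scipy.optimize import least_squares
a=imaging.get_image("scene");b=imaging.get_image("side")
def tri(ua,ub):
    r=least_squares(lambda X:np.r_[proj(a,X)-ua,proj(b,X)-ub],[.55,-.1,.03]);return r.x,r.fun
print(tri((244.5,198.5),(408,237)),tri((284,172.5),(413,279.3)))
save(a,"scene6.png")
for q in imaging.mark_of("tray_front",a)[:1]: print(q,at_h(a,q["uv"],.02))
E
```

```text
(array([ 0.6043, -0.0954,  0.0375]), array([-0.2576, -0.1891, -0.2778,  0.1707])) (array([ 0.5003, -0.0994,  0.0359]), array([-0.1757, -0.1237, -0.1723,  0.1018]))
{'uv': [245.6, 172.8], 'score': 0.92} [ 0.5593 -0.1605  0.02  ]
```

step_arm --targets '[0, -0.0015, 0, 0, 0, -0.003, 0, 0, 0, -0.005, 0, 0, 0, -0.007, 0, 0, 0, -0.009, 0, 0, 0, -0.011, 0, 0, 0, -0.013, 0, 0, 0, -0.015, 0, 0, 0, -0.017, 0, 0, 0, -0.019, 0, 0, 0, -0.021, 0, 0]'

```text
t: 12.27
tool_pos: [0.5509, 0.059, 0.0395]
tool_rot: [3.14, 0.045, -0.003]
contact_force: [0.2, -2.1, -1.6]
opening: 0.0192
```

step_arm --targets '[0, -0.002, 0, 0, 0, -0.004, 0, 0, 0, -0.006, 0, 0, 0, -0.008, 0, 0, 0, -0.01, 0, 0, 0, -0.012, 0, 0, 0, -0.014, 0, 0, 0, -0.016, 0, 0, 0, -0.018, 0, 0, 0, -0.019, 0, 0, 0, -0.02, 0, 0]'

```text
t: 13.18
tool_pos: [0.5503, 0.0791, 0.0394]
tool_rot: [3.14, 0.045, -0.003]
contact_force: [-0.2, -2.1, -1.0]
opening: 0.019
```

```bash
python3 look.py 7
```

```text
13.1833 [0.5503 0.0791 0.0394] [ 0.0188  0.005  -0.0037 -0.0007  0.0013  0.0218] [-0.166  -2.1143 -1.0075]
yaw 1.6395521728076687 tilt [-0.0017 -0.0015]
scene hook_tip [264.4, 188.1] 0.83 [ 0.5582 -0.0882  0.0413]
scene tray_eye [262.5, 183.0] 0.57 [ 0.5471 -0.1138  0.0223]
side hook_tip [408.2, 261.3] 0.68 [ 0.567  -0.0993  0.0018]
side tray_eye [413.8, 256.3] 0.77 [ 0.5814 -0.1123  0.0007]
```

View pics/scene7c.png

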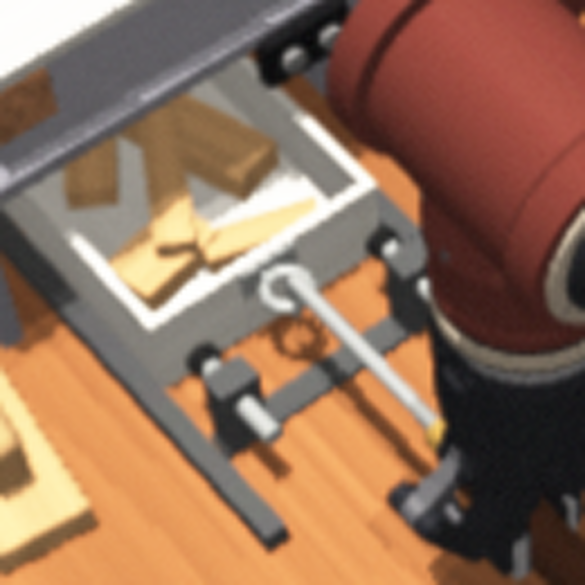

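step_arm --targets '[0, -0.001, 0, 0, 0, -0.002, 0, 0, 0, -0.003, 0, 0, 0, -0.004, 0, 0, 0, -0.005, 0, 0, 0, -0.006, 0, 0, 0, -0.007, 0, 0, 0, -0.0075, 0, 0]'

```text
t: 14.15
tool_pos: [0.5501, 0.0867, 0.0394]
tool_rot: [3.14, 0.045, -0.003]
contact_force: [0.4, -2.7, -1.0]
opening: 0.019
```

step_arm --targets '[0, -0.0003, 0, 0, 0, -0.0006, 0, 0, 0, -0.0009, 0, 0, 0, -0.0012, 0, 0, 0, -0.0015, 0, 0, 0, -0.0018, 0, 0]'

```text
t: 14.65
tool_pos: [0.55, 0.0886, 0.0395]
tool_rot: [3.14, 0.045, -0.003]
contact_force: [0.0, -1.2, 0.0]
opening: 0.0187
```

step_arm --targets '[0, -0.0003, 0, 0, 0, -0.0006, 0, 0, 0, -0.0009, 0, 0, 0, -0.0012, 0, 0, 0, -0.0015, 0, 0]'

```text
t: 15.07
tool_pos: [0.55, 0.0901, 0.0395]
tool_rot: [3.14, 0.045, -0.003]
contact_force: [0.0, -1.8, -1.2]
opening: 0.0191
```

step_arm --targets '[0, -0.0003, 0, 0, 0, -0.0006, 0, 0, 0, -0.0009, 0, 0, 0, -0.0012, 0, 0, 0, -0.0015, 0, 0]'

```text
t: 15.48
tool_pos: [0.5499, 0.0916, 0.0395]
tool_rot: [3.14, 0.045, -0.003]
contact_force: [-0.2, -1.9, -0.6]
opening: 0.0188
```

step_arm --targets '[0, -0.0003, 0, 0, 0, -0.0006, 0, 0, 0, -0.0009, 0, 0, 0, -0.0012, 0, 0]'

```text
t: 15.82
tool_pos: [0.5499, 0.0928, 0.0395]
tool_rot: [3.14, 0.045, -0.003]
contact_force: [-0.6, -2.6, -1.0]
opening: 0.0188
```

step_arm --targets '[0, -0.0003, 0, 0, 0, -0.0006, 0, 0, 0, -0.0009, 0, 0, 0, -0.0012, 0, 0]'

```text
t: 16.15
tool_pos: [0.5499, 0.0941, 0.0394]
tool_rot: [3.14, 0.045, -0.003]
contact_force: [-0.4, -2.0, -0.8]
opening: 0.0187
```

step_arm --targets '[0, -0.0003, 0, 0, 0, -0.0006, 0, 0, 0, -0.0009, 0, 0]'

```text
t: 16.4
tool_pos: [0.5498, 0.095, 0.0394]
tool_rot: [3.14, 0.045, -0.003]
contact_force: [-0.4, -1.4, -0.5]
opening: 0.019
```

step_arm --targets '[0, -0.0003, 0, 0, 0, -0.0006, 0, 0, 0, -0.0009, 0, 0]'

```text
t: 16.65
tool_pos: [0.5497, 0.0955, 0.0393]
tool_rot: [3.139, 0.045, -0.003]
contact_force: [-1.0, -4.5, -1.6]
opening: 0.019
```

```bash
python3 look.py 8
```

```text
16.65 [0.5497 0.0955 0.0393] [ 0.0031  0.0015 -0.0008 -0.0056  0.0006  0.0084] [-1.0276 -4.4543 -1.5508]
yaw 1.6377383758366322 tilt [-0.0019 -0.0019]
scene hook_tip [270.7, 192.4] 0.89 [ 0.5536 -0.0724  0.0393]
scene tray_eye [269.0, 186.5] 0.96 [ 0.5529 -0.0773  0.0542]
side hook_tip [142.2, 258.1] 0.57 [0.5231 0.4534 0.04  ]
side tray_eye [408.9, 255.8] 0.65 [ 0.5526 -0.0939  0.0427]
```

View pics/scene8c.png

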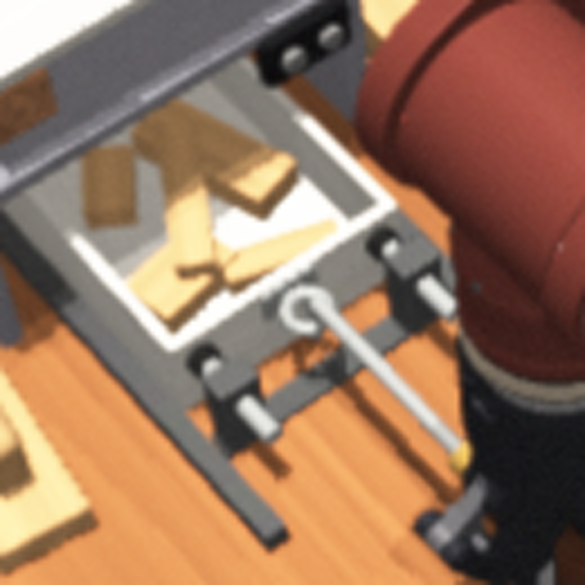

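step_arm --targets '[0, -0.0005, 0, 0, 0, -0.0007, 0, 0, 0, -0.0008, 0, 0]'

```text
t: 17.2
tool_pos: [0.5498, 0.0955, 0.0393]
tool_rot: [3.138, 0.045, -0.003]
contact_force: [1.3, -7.9, -0.8]
opening: 0.019
```

step_arm --targets '[0, -0.0009, 0, 0, 0, -0.001, 0, 0, 0, -0.001, 0, 0, 0, -0.001, 0, 0]'

```text
t: 17.53
tool_pos: [0.5497, 0.0956, 0.0391]
tool_rot: [3.136, 0.045, -0.003]
contact_force: [0.7, -7.1, -2.5]
opening: 0.0188
```

```bash
python3 - <<'E'
from h import *
o=monitor.get_obs();print(o["contact_force"],o["tool_pos"],o["tool_rot"])
p=imaging.get_image("scene");o=monitor.get_obs();print(o["contact_force"],o["tool_pos"])
E
```

```text
[ 0.65456708 -7.10447001 -2.50193267] [0.54967459 0.09559109 0.0390518 ] [ 3.13625639  0.04505598 -0.00342275]
[-0.3815904  -8.53862697 -2.65517164] [0.54968263 0.09561006 0.03906382]
```

step_arm --targets '[0, -0.0011, 0, 0, 0, -0.0012, 0, 0, 0, -0.0012, 0, 0, 0, -0.0012, 0, 0, 0, -0.0012, 0, 0, 0, -0.0012, 0, 0, 0, -0.0012, 0, 0]'

```text
t: 18.17
tool_pos: [0.5496, 0.0956, 0.0388]
tool_rot: [3.134, 0.045, -0.004]
contact_force: [0.2, -7.8, -1.8]
opening: 0.0188
```

step_arm --targets '[0, -0.0013, 0, 0, 0, -0.0013, 0, 0, 0, -0.0013, 0, 0, 0, -0.0013, 0, 0, 0, -0.0013, 0, 0, 0, -0.0013, 0, 0]'

```text
t: 18.67
tool_pos: [0.5495, 0.0956, 0.0385]
tool_rot: [3.132, 0.046, -0.004]
contact_force: [0.5, -8.5, -2.6]
opening: 0.0188
```

step_arm --targets '[0, -0.0013, 0, 0, 0, -0.0013, 0, 0, 0, -0.0013, 0, 0, 0, -0.0013, 0, 0, 0, -0.0013, 0, 0, 0, -0.0013, 0, 0, 0, -0.0013, 0, 0, 0, -0.0013, 0, 0, 0, -0.0013, 0, 0, 0, -0.0013, 0, 0, 0, -0.0013, 0, 0, 0, -0.0013, 0, 0]'

```text
t: 19.67
tool_pos: [0.5494, 0.0956, 0.0381]
tool_rot: [3.129, 0.046, -0.005]
contact_force: [0.4, -8.2, -1.9]
opening: 0.0189
```

```bash
python3 look.py 9
```

```text
19.6667 [0.5494 0.0956 0.0381] [0.0016 0.0006 0.0015 0.0024 0.0012 0.0019] [ 0.3689 -8.1897 -1.9491]
yaw 1.684668167661076 tilt [-0.0028 -0.0121]
scene hook_tip [272.6, 193.9] 0.66 [ 0.5397 -0.09    0.002 ]
scene tray_eye [266.8, 186.4] 0.96 [ 0.5518 -0.0884  0.0415]
side hook_tip [399.4, 259.6] 0.59 [ 0.5692 -0.0806  0.0038]
side tray_eye [406.6, 257.9] 0.62 [ 0.5478 -0.0891  0.0417]
```

View pics/scene9c.png

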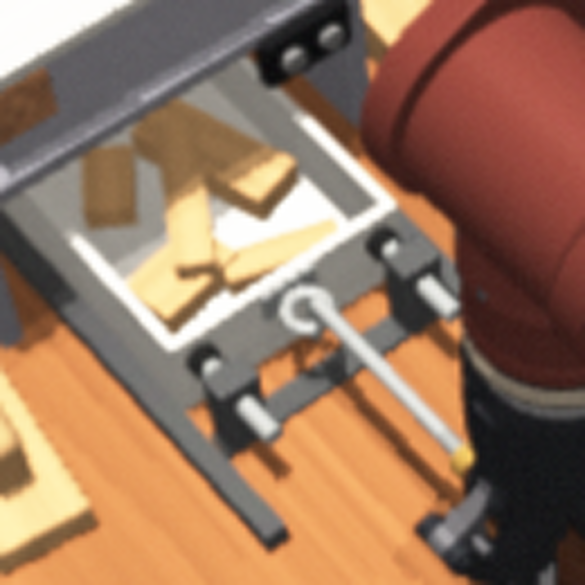

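View pics/side9.png

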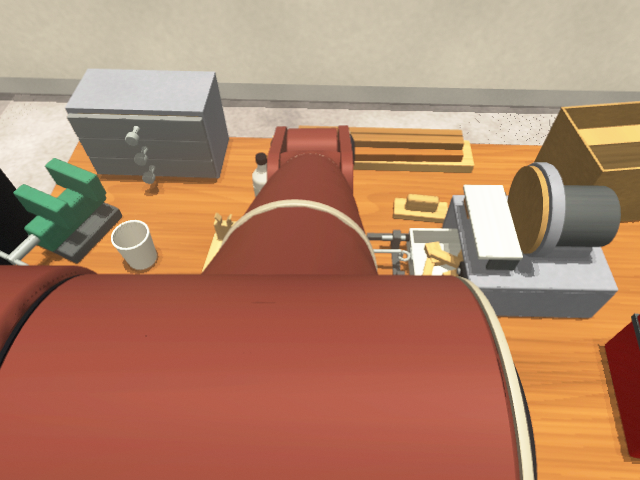

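step_arm --targets '[0, -0.0014, 0, 0, 0, -0.0016, 0, 0, 0, -0.0016, 0, 0, 0, -0.0016, 0, 0, 0, -0.0016, 0, 0, 0, -0.0016, 0, 0, 0, -0.0016, 0, 0, 0, -0.0016, 0, 0, 0, -0.0016, 0, 0, 0, -0.0016, 0, 0, 0, -0.0016, 0, 0, 0, -0.0016, 0, 0]'

```text
t: 20.97
tool_pos: [0.5493, 0.0956, 0.0378]
tool_rot: [3.126, 0.047, -0.005]
contact_force: [0.8, -9.3, -3.0]
opening: 0.0189
```

step_arm --targets '[0, 0.001, 0, 0, 0, 0.002, 0, 0, 0, 0.003, 0, 0, 0, 0.004, 0, 0, 0, 0.0042, 0, 0, 0, 0.0042, 0, 0]'

```text
t: 21.47
tool_pos: [0.5495, 0.0917, 0.0379]
tool_rot: [3.127, 0.047, -0.005]
contact_force: [0.6, 0.5, -0.7]
opening: 0.0188
```

```bash
python3 look.py 10
```

```text
21.4667 [0.5495 0.0917 0.0379] [ 0.0006  0.0002  0.0026 -0.0024 -0.0009  0.0001] [ 0.5516  0.5022 -0.7463]
yaw 1.7067326296121352 tilt [-0.0029 -0.0147]
scene tray_eye [268.0, 189.7] 0.94 [ 0.5543 -0.0809  0.0402]
side hook_tip [400.1, 259.9] 0.71 [ 0.5701 -0.0824  0.0015]
side tray_eye [406.5, 257.8] 0.9 [ 0.5481 -0.089   0.0417]
```

View pics/scene10c.png

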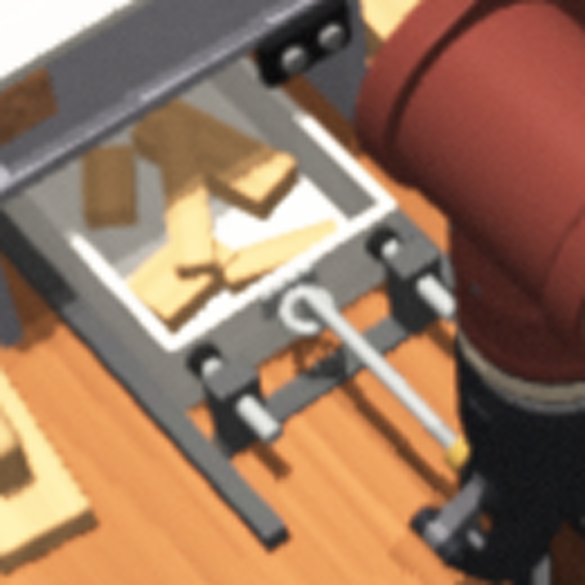

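step_arm --targets '[0, 0, -0.003, 0, 0, 0, -0.006, 0, 0, 0, -0.009, 0, 0, 0, -0.012, 0]'

```text
t: 22.1
tool_pos: [0.5497, 0.0917, 0.0504]
tool_rot: [3.126, 0.047, -0.004]
contact_force: [0.2, -0.4, -1.6]
opening: 0.0188
```

step_arm --targets '[0, 0, -0.004, 0, 0, 0, -0.009, 0, 0, 0, -0.014, 0, 0, 0, -0.02, 0, 0, 0, -0.03, 0, 0, 0, -0.05, 0, 0, 0, -0.08, 0, 0, 0, -0.11, 0, 0, 0, -0.14, 0, 0, 0, -0.165, 0, 0, 0, -0.175, 0, 0, 0, -0.175, 0]'

```text
t: 23.1
tool_pos: [0.552, 0.0945, 0.2297]
tool_rot: [3.126, 0.047, 0.007]
contact_force: [0.4, 0.4, -2.0]
opening: 0.019
```

```bash
python3 look.py 11; python3 - <<'E'
from h import *
np.set_printoptions(precision=4,suppress=True)
print(plan([.5016,.3046,.23],85.12),monitor.get_obs()["q"])
E
```

```text
23.1 [0.552  0.0945 0.2297] [-0.0012  0.0382  0.0696 -0.0025 -0.0246 -0.0012] [ 0.4019  0.3985 -1.9725]
yaw 1.7114314918839042 tilt [ 0.0047 -0.0147]
scene hook_tip [259.5, 132.2] 0.78 [ 0.5557 -0.0783  0.2204]
scene tray_eye [268.8, 187.4] 0.55 [ 0.5411 -0.1002  0.016 ]
side hook_tip [414.3, 202.2] 0.62 [ 0.6991 -0.115   0.0426]
side tray_eye [405.2, 257.2] 0.84 [ 0.5777 -0.0937  0.0013]
(array([-0.0411, -0.2115, -0.0101]), np.float64(-1.455873178619791)) [ 0.0439 -0.0976  1.7753 -0.0149  1.4715  0.0157]
```

View pics/scene11.png

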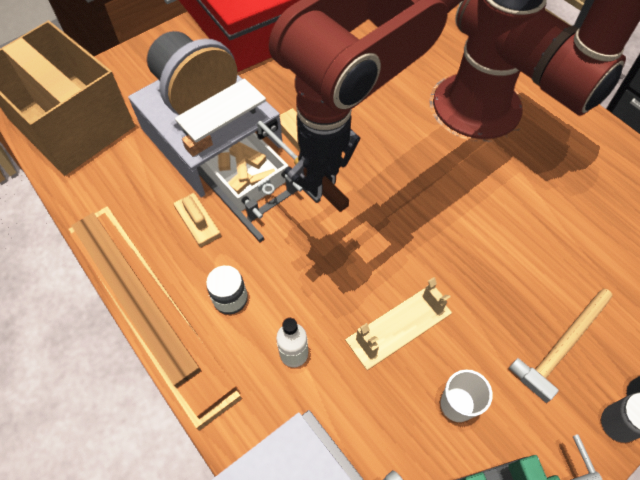

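step_arm --targets '[-0.002, -0.01, -0.005, -0.11, -0.006, -0.03, -0.01, -0.23, -0.01, -0.05, -0.01, -0.35, -0.014, -0.07, -0.01, -0.47, -0.018, -0.09, -0.01, -0.59, -0.022, -0.112, -0.01, -0.71, -0.026, -0.134, -0.01, -0.83, -0.03, -0.156, -0.01, -0.95, -0.034, -0.178, -0.01, -1.07, -0.038, -0.196, -0.01, -1.19, -0.041, -0.21, -0.01, -1.31, -0.0411, -0.2115, -0.01, -1.42]'

```text
t: 24.4
tool_pos: [0.5001, 0.3065, 0.228]
tool_rot: [2.339, 2.09, -0.028]
contact_force: [1.1, -0.1, -1.2]
opening: 0.0192
```

```bash
python3 - <<'E'
from h import *
np.set_printoptions(precision=4,suppress=True)
print(plan([.5016,.3046,.23],85.12),monitor.get_obs()["q"])
E
```

```text
(array([-0.0017,  0.0017, -0.002 ]), np.float64(-0.02746431895900492)) [ 0.4278 -0.0249  1.6969 -0.0101  1.485  -1.0295]
```

Now I'll square up and lower to about 60 mm above the seated height, then check the alignment.

step_arm --targets '[-0.0017, 0.0017, 0.0, -0.0275, -0.0017, 0.0017, 0.02, -0.0275, -0.0017, 0.0017, 0.05, -0.0275, -0.0017, 0.0017, 0.08, -0.0275, -0.0017, 0.0017, 0.1, -0.0275, -0.0017, 0.0017, 0.12, -0.0275, -0.0017, 0.0017, 0.125, -0.0275, -0.0017, 0.0017, 0.125, -0.0275, -0.0017, 0.0017, 0.125, -0.0275]'

```text
t: 25.15
tool_pos: [0.5004, 0.3026, 0.103]
tool_rot: [2.31, 2.122, -0.029]
contact_force: [0.8, -0.5, 0.1]
opening: 0.019
```

```bash
python3 - <<'E'
from h import *
np.set_printoptions(precision=4,suppress=True)
o=monitor.get_obs();print(o)
R=Ro.from_rotvec(o["tool_rot"]).as_matrix();print(R)
print(plan([.5016,.3046,.0452],85.12))
for n,(u0,v0,w,h) in {"scene":(325,250,150,120),"side":(185,180,100,130)}.items():
    p=imaging.get_image(n); save(p,f"{n}12.png")
    cv2.imwrite(f"pics/{n}12c.png",cv2.resize(cv2.cvtColor(p["color"][v0:v0+h,u0:u0+w],cv2.COLOR_RGB2BGR),None,fx=4.6,fy=4.6,interpolation=cv2.INTER_CUBIC))
    X=cloud(p);C=p["color"].astype(int);x,y,z=X[...,0],X[...,1],X[...,2]
    m=(x>.57)&(x<.69)&(y>.26)&(y<.33)&(z>.09)&(z<.14);P=X[m];print(n,len(P))
    for lo,hi in((.57,.6),(.6,.62),(.62,.64),(.64,.66),(.66,.69)):
        Q=P[(P[:,0]>lo)&(P[:,0]<hi)]
        if len(Q):print(lo,np.median(Q,0),Q.max(0))
    # empty forks: post tops
    m=(x>.42)&(x<.68)&(y>.26)&(y<.34)&(z>.052)&(z<.088);P=X[m]
    print("posts f",P[P[:,0]>.58].mean(0) if (P[:,0]>.58).any() else None)
E
```

```text
{'t': 25.15, 'q': array([ 0.4216,  0.082 ,  1.8048, -0.0107,  1.2707, -1.0609]), 'dq': array([-0.0001, -0.0231, -0.0312, -0.0007, -0.0012, -0.0018]), 'effort': array([  0.0062, -36.8535, -33.2156,  -0.0529,   0.0666,   0.0013]), 'tool_pos': array([0.5004, 0.3026, 0.103 ]), 'tool_rot': array([ 2.3104,  2.1217, -0.0287]), 'contact_force': array([ 0.7789, -0.489 ,  0.1387]), 'wrist_torque': array([0.0027, 0.0499, 0.0032]), 'opening': 0.019042231078467108}
[[ 0.0849  0.9963 -0.0103]
 [ 0.9963 -0.085  -0.0158]
 [-0.0166 -0.009  -0.9998]]
(array([0.003 , 0.0015, 0.0577]), np.float64(1.6600532638966214e-05))
scene 327
0.57 [0.5852 0.2963 0.121 ] [0.5998 0.3012 0.1241]
0.6 [0.6105 0.2942 0.1208] [0.6199 0.2975 0.1244]
0.62 [0.6302 0.2923 0.1203] [0.6392 0.2956 0.123 ]
0.64 [0.6497 0.2904 0.12  ] [0.6596 0.2936 0.1242]
0.66 [0.6696 0.2888 0.1168] [0.6764 0.2921 0.1222]
posts f [0.6086 0.3004 0.0642]
side 36
0.64 [0.6589 0.2862 0.122 ] [0.6589 0.2862 0.122 ]
0.66 [0.6734 0.2866 0.1125] [0.6779 0.2906 0.1231]
posts f None
```

View pics/scene12c.png

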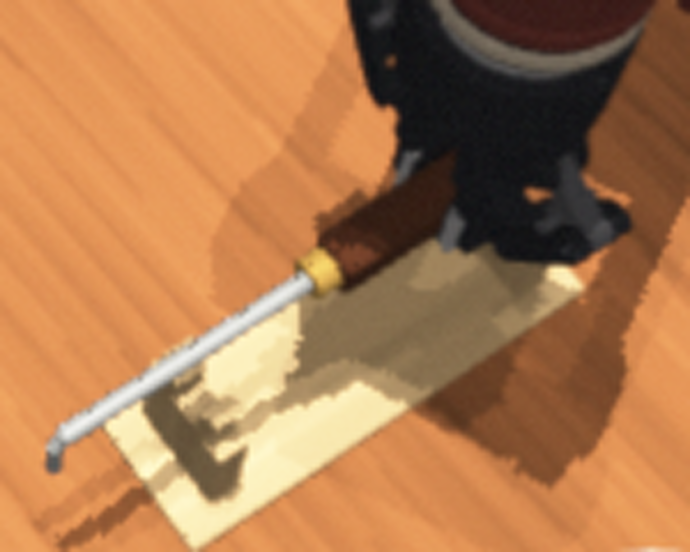

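View pics/side12c.png

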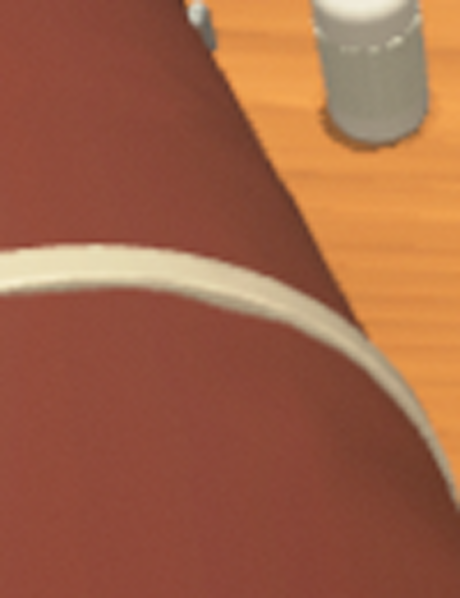

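step_arm --targets '[0.0024, 0.0014, 0.0, 0, 0.0026, 0.0014, 0.01, 0, 0.0026, 0.0014, 0.02, 0, 0.0026, 0.0014, 0.027, 0, 0.0026, 0.0014, 0.027, 0, 0.0026, 0.0014, 0.027, 0]'

```text
t: 25.75
tool_pos: [0.502, 0.3048, 0.0762]
tool_rot: [2.31, 2.122, -0.028]
contact_force: [-0.2, 0.2, -1.6]
opening: 0.0189
```

```bash
python3 - <<'E'
from h import *
np.set_printoptions(precision=4,suppress=True)
print(plan([.5016,.3046,.0452],85.12),monitor.get_obs()["contact_force"])
E
```

```text
(array([ 0.0003, -0.0001,  0.031 ]), np.float64(-5.8072427983058006e-05)) [-0.2469  0.1794 -1.6388]
```

step_arm --targets '[0.0001, 0, 0.005, 0, 0.0001, 0, 0.01, 0, 0.0002, 0, 0.015, 0, 0.0003, 0, 0.02, 0, 0.0003, 0, 0.024, 0, 0.0003, 0, 0.027, 0, 0.0003, 0, 0.027, 0]'

```text
t: 26.33
tool_pos: [0.5012, 0.3044, 0.0482]
tool_rot: [2.311, 2.122, -0.03]
contact_force: [0.4, -1.0, -1.8]
opening: 0.0189
```

```bash
python3 - <<'E'
from h import *
np.set_printoptions(precision=4,suppress=True)
print(plan([.5016,.3046,.0452],85.12),monitor.get_obs()["contact_force"])
p=imaging.get_image("scene");u0,v0,w,h=325,250,150,120
cv2.imwrite(f"pics/s13c.png",cv2.resize(cv2.cvtColor(p["color"][v0:v0+h,u0:u0+w],cv2.COLOR_RGB2BGR),None,fx=4.6,fy=4.6,interpolation=cv2.INTER_CUBIC))
E
```

```text
(array([0.0003, 0.0004, 0.003 ]), np.float64(-2.1601011284566596e-05)) [ 0.4101 -0.9945 -1.77  ]
```

View pics/s13c.png

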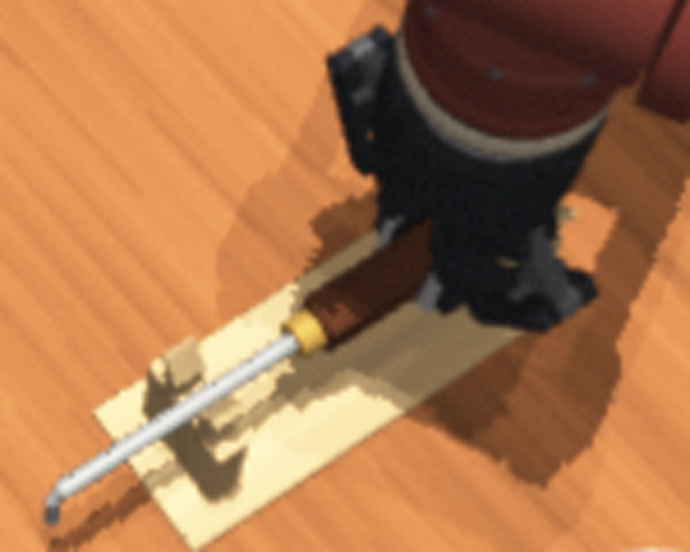

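The rod sits in the front fork's slot and there's no extra force, so I'll lower the last 2.5 mm and then release.

step_arm --targets '[0, 0, 0.001, 0, 0, 0, 0.002, 0, 0, 0, 0.0026, 0, 0, 0, 0.0026, 0]'

```text
t: 26.72
tool_pos: [0.5017, 0.3046, 0.0465]
tool_rot: [2.31, 2.122, -0.028]
contact_force: [-0.2, -0.2, 0.4]
opening: 0.0188
```

step_arm --targets '[0, 0, 0, 0, 0, 0, 0, 0, 0, 0, 0, 0, 0, 0, 0, 0, 0, 0, 0, 0, 0, 0, 0, 0]' --grip 0.05

```text
t: 27.22
tool_pos: [0.5017, 0.3046, 0.0465]
tool_rot: [2.31, 2.122, -0.028]
contact_force: [-0.5, -0.3, 1.0]
opening: 0.05
```

step_arm --targets '[0, 0, -0.01, 0, 0, 0, -0.03, 0, 0, 0, -0.06, 0, 0, 0, -0.09, 0, 0, 0, -0.12, 0, 0, 0, -0.15, 0, 0, 0, -0.16, 0, 0, 0, -0.16, 0]'

```text
t: 27.88
tool_pos: [0.5053, 0.3081, 0.2115]
tool_rot: [2.308, 2.12, -0.016]
contact_force: [-0.3, 0.3, -0.1]
opening: 0.05
```

```bash
python3 - <<'E'
from h import *
np.set_printoptions(precision=4,suppress=True)
print(monitor.get_obs()["contact_force"])
for n in ["wrist","scene"]:
    p=imaging.get_image(n);save(p,f"{n}14.png")
    X=cloud(p);C=p["color"].astype(int);x,y,z=X[...,0],X[...,1],X[...,2]
    br=(C[...,0]-C[...,2]>25)&(C.sum(-1)<260)
    m=br&(x>.4)&(x<.6)&(y>.25)&(y<.37)&(z>.066)&(z<.080);P=X[m]
    if len(P)>20: print(n,cv2.minAreaRect((P[:,:2]*1000).astype(np.float32)),np.median(P[:,2]))
u0,v0,w,h=200,120,270,250
cv2.imwrite("pics/s14c.png",cv2.resize(cv2.cvtColor(p["color"][v0:v0+h,u0:u0+w],cv2.COLOR_RGB2BGR),None,fx=2.3,fy=2.3,interpolation=cv2.INTER_CUBIC))
for q in imaging.mark_of("tray_front",p)[:1]: print("front",q,at_h(p,q["uv"],.02))
E
```

```text
[-0.2633  0.3245 -0.107 ]
wrist ((500.22052001953125, 306.0703430175781), (19.514787673950195, 106.21299743652344), 85.28112030029297) 0.07344708095362537
scene ((500.8390808105469, 308.56536865234375), (27.16313934326172, 109.48167419433594), 84.5674057006836) 0.07204089151011082
front {'uv': [260.8, 189.8], 'score': 0.63} [ 0.5594 -0.103   0.02  ]
```

View pics/wrist14.png

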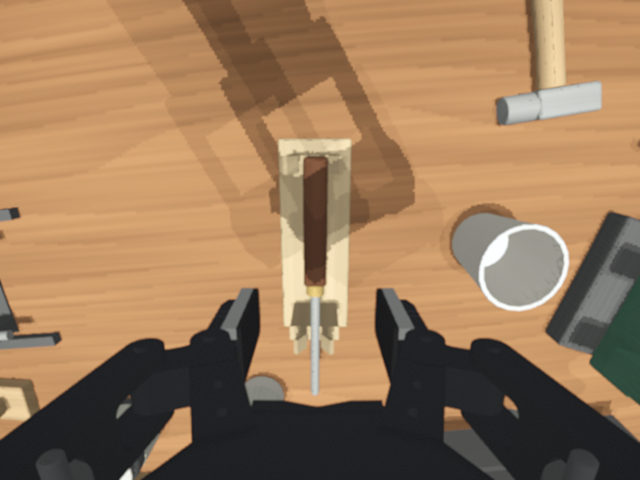

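View pics/s14c.png

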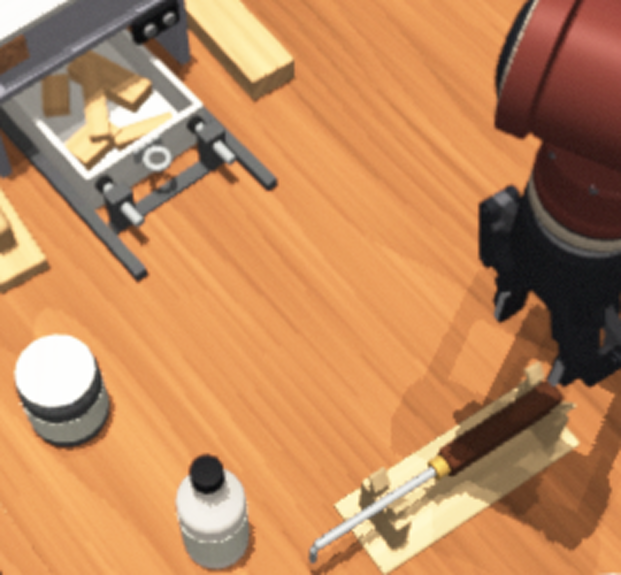

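```bash
python3 - <<'E'
from h import *
np.set_printoptions(precision=4,suppress=True)
o=monitor.get_obs();print(o["dq"])
d=np.load("scene.npz")["X"]  # before lift (pic 11, after unhook lift)
p=imaging.get_image("scene");X=cloud(p);save(p,"scene15.png")
for Y in (d,X):
    x,y,z=Y[...,0],Y[...,1],Y[...,2]
    for x0,x1 in((.51,.53),(.57,.59)):
        m=(x>x0)&(x<x1)&(y>-.13)&(y<-.06)&(z>.046)&(z<.056);print(x0,np.sort(Y[m][:,1])[-4:],np.median(Y[m][:,2]))
u0,v0=215,140
cv2.imwrite("pics/s15c.png",cv2.resize(cv2.cvtColor(p["color"][v0:v0+90,u0:u0+110],cv2.COLOR_RGB2BGR),None,fx=6,fy=6,interpolation=cv2.INTER_CUBIC))
E
```

```text
[-0.0007  0.0165  0.0211  0.0026  0.0006  0.0001]
0.51 [-0.1    -0.0987 -0.0761 -0.0664] 0.0492565664029017
0.57 [-0.0988 -0.0986 -0.0981 -0.0981] 0.04949509825618276
0.51 [-0.0759 -0.0731 -0.0721 -0.0721] 0.04932911490746408
0.57 [-0.0988 -0.0983 -0.0976 -0.0976] 0.04972437159533972
```

View pics/s15c.png

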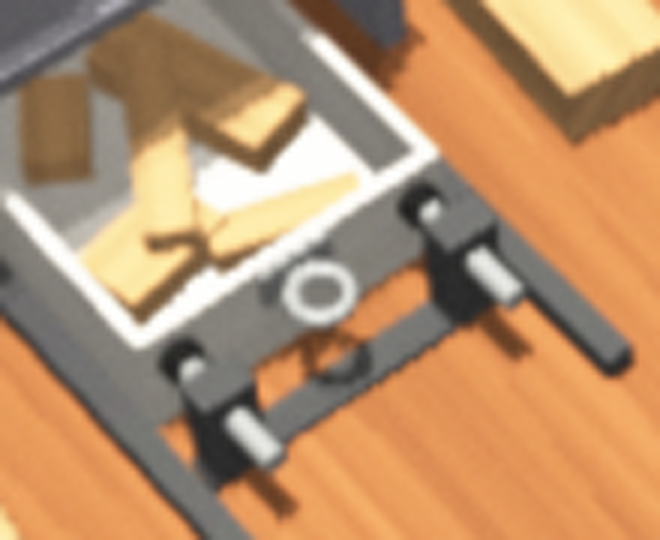

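The tray front is square against both screw tips (at about (185,360) and (420,205) in this crop), and the front edge measures y ≈ -0.098, the same as before. I'm handing the job in.

```bash
python3 -c "
from station import ticket
print(ticket.finish_job())"
```

```text
the job is handed in; nothing more can be done
None
```

I took the hook from its cradle, dropped the prong into the tray's eye and dragged the tray out until it met the stop screws. I then unhooked and laid the tool back, and handed the job in at about 28 s; no verdict came back.

- **Drag and stop:** dragging took about 2 N. Hard contact came with the TCP at y ≈ 0.0955 m, about where I had measured the screws to be. I held the pull there for about 3.5 s, at 7–9 N for most of it and 9.3 N at the end. That is a little under the 10 N asked, and the highest pull I read was 9.3 N.
- **Tray:** the last picture shows its front square against both screw tips. At the right side the front edge measured y ≈ -0.098 m, the same before and after I put the tool back; the same measurement at the left gave no usable value.
- **Hook tool:** the handle top is at 73.4 mm, as before, and within about 2 mm of its first position in the wrist camera. The scene camera put it about 4 mm to the side, but that reading was widened by nearby pixels, so I trust the wrist one.
- **Tool tilt:** the gripper tilted about 1° during the pull and could not be corrected with the moves available. The tool still went into both forks without extra force.
- **Other objects:** the glue, can, push block, mug and blank look unmoved. I judged this by eye and did not measure them again; the sanding block was not checked separately.

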